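# Stack the spice bins, not nest them, and load the upper one

### The job

Stack the empty grey bin on the grey bin that stands on the low white ledge with a tin in it: turn it so that the pull lips are at opposite ends and it stands level on the lower bin's inner lugs instead of nesting down into it. Then stand the tall, slim amber jar upright on the floor of the upper bin. Set both down without dropping them, keep the lower bin and its tin on the ledge, and leave everything else where it is.

Things in the scene. Friction and masses are not known exactly. Their poses are not given: they have to be found in the camera images.
- bin_empty_c (a point): centre (30 mm up) of the empty grey plastic stack-nest bin on the table, 130 g; x along its length to the pull-lip end, z up. Open-topped, stepped, 60 mm high: upper half (30-60 mm up) 112 x 66 mm outside, 106 x 60 inside; lower half 78 x 52 outside, 72 x 46 inside; walls and floor 3 mm. Grip it across the 66 mm width of the upper half
- bin_empty_lip (a point): tip of the empty bin's pull lip, a tab 11 mm long, 30 wide, 5 thick on one short end; 66 mm along x from the bin's centre, 24.5 mm above it. Feet, level with the underside, reach 49 mm out from the centre: two under the lip end (y = +-19 mm, 12 wide), one under the plain end (y = 0, 16 wide)
- bin_full_c (a point): centre (30 mm up) of the identical bin on the white ledge, with a tin in it; same axes; loose, 250 g. Bins set with lips the same way nest, the upper only 33 mm above the lower; with lips opposite, feet stand on lugs, the upper bin exactly 54 mm above the lower, its bottom 6 mm inside the rim with 4 mm play all round
- bin_full_lip (a point): tip of the loaded bin's pull lip, as on the other bin. Lugs inside both bins, tops 6 mm below the rim, from 43 mm out from the centre to the end walls: one at the lip end (y = 0, 16 mm wide), two at the plain end (y = +-19 mm, 12 wide)
- jar_c (a point): centre (45 mm up) of the slim, closed amber glass jar with a black lid, 36 mm across and 90 mm tall, about 130 g, standing on the ledge; z along its axis. Once in the upper bin its underside stands 3 mm above the bin's underside and its top stands 33 mm above the bin's rim.
- ledge_top (a point): centre of the top of the fixed, low white ledge, 150 mm (x) by 420 mm (y), 25 mm high; z up
- tin: small round steel tin in the lower bin, 34 mm across, 22 mm high; origin at its underside
- squat_jar: wider, squat amber jar with steel lid, 68 mm across, 66 mm high, also on the ledge: leave it; origin at its underside
- mug: orange ceramic mug, 80 mm across, 90 mm high, on the table: leave it; origin at its underside
- spoon: steel measuring spoon, 150 mm long, lying on the table: leave it
- funnel: white plastic funnel standing mouth down, 72 mm across, 75 mm high: leave it; origin at its underside
- oil: green glass bottle, 60 mm across, 190 mm high, at the back: leave it; origin at its underside

How it is judged:
By the outcome, as a careful person would: the job done as asked, in the order asked, and still so for the second after the job is handed in, with the robot touching nothing.
It also fails if it takes over 67 s, if anything falls off the work surface, if the arm or the gripper's body presses on something with over 40 N, if the wrist force passes 120 N, or if a joint passes its speed limit or range.

### The arm

A 6-joint arm with a two-finger parallel gripper is mounted at the origin on the work surface. World frame = base frame: x ahead of the robot, y to its left, z up, the work surface at z = 0. Lengths are in m, angles in rad, forces in N, time in s.
With the tool pointing down it reaches from about 0.4 to 0.825 m from the base axis. Payload 7 kg.
Tool frame: the origin (TCP) lies at the very end of the fingers, on their centre line; the grasp point (between the pads) lies 19 mm behind it; x points along the fingers, y is the direction in which the jaws open and shut, and the axes are right-handed (so a half turn about x gives the same grasp; the last joint's range is limited). The gripper opens to 88 mm and grips with 3 to 60 N. Pads are 19 mm wide; open, the fingers measure 130 mm over their backs; the gripper's body (78 mm by 193 mm) begins 47 mm behind the grasp point.
Start: joints at [1.408, 0.359, 0.012, 0, -1.224, -0.288], TCP at [0.294, 0.608, 0.227] pointing down, gripper open.
Joint ranges: [-3.07, 3.07], [-1.43, 2.12], [-1.02, 1.25], [-3.03, 1.67], [-3.05, -0], [-3.03, 3.03]. Speed limits (rad/s): [2.39, 2.39, 3.01, 3.14, 3.14, 3.14].

### API

Orientations are given as [roll, pitch, yaw] about the fixed x, y, z axes, in that order (R = Rz(yaw) Ry(pitch) Rx(roll)).
In Python, from station import arm, cams gives the robot as it stands. The module is installed in compiled form; this text tells all that it offers.
- The arm moves only by the tool carry_out, never from a script. Its argument "deltas" is a list of rows, each a list of 6 numbers: the shift along the tool's x, y, z in units of 0.04 m (1.0 is 0.04 m), then the turn, a rotation vector about the tool's x, y, z in units of 4 degrees (1.0 is 4 degrees). In form: [[tx, ty, tz, ax, ay, az], ...]. A call has 1 to 5 rows; each row shifts and turns the pose as measured when the row begins, along the tool's axes as they then stand; what a row does not reach is not made up. A row lasts 1/10 s, in which the tool goes at most 50 mm and 8.59 degrees, less where a joint would pass 70% of its speed; a pose out of reach is approached as far as the arm can. A call with a number of a shift or a turn outside -1 to 1 is refused whole. A call with a gripper value outside its range is refused whole. "hand" is the closure, from 0 (fully open) to 1 (shut), set as the call begins (left out, the last holds). The fingers move at their own pace and stop on an object; "newtons" is the grip in N (left out, the last holds). Time passes only in rows, so rows that do not move let the fingers close. It gives the time, the measured TCP pose, the force and the opening at its end, in the units of the state.
- arm.get_state(): the state, without advancing time (a new reading comes with each control period).
- cams.grab_frame(name): name is "scene" or "top"; returns a dict with "pixels" (480x640x3 uint8, red, green, blue), "fx", "fy", "cx", "cy" (pixels), "T" (4x4, takes a point from camera to world coordinates). Camera axes: x right, y up, looking along -z (the intrinsics and any distortion apply to the point x, -y, -z); pixel columns grow to the right and rows downward; lengths in m; the calibration is good to about 2 mm. A picture is of the moment at which its call begins. There is no depth.
- arm.job_done(): hands the job in, once; it reports no verdict.
The state is a dict: "t": time; "q": joint angles; "qd": joint speeds; "joint_efforts": joint torques, N m; "eef_pos": TCP position; "ee_rot": TCP orientation; "force": force on the tool from outside, world axes, zero at the start; "moment": the same for the moment, N m; "width": finger opening in m.
Only numpy, scipy, OpenCV 4.12 (cv2) and the standard library are available. Lean on these libraries where they do the work, as an engineer would, in place of code of your own. Each camera call takes 0.05 s, during which the arm holds its last target.

## Working session

There is one attempt and no reset: what is moved stays moved. The work goes in short steps, Python scripts to look and compute and a tool call to move; the robot and the scene stay as the last step left them, time stands still between calls to the robot, and variables do not carry over. Pictures are saved under pics/ and viewed, and the job is handed in when it is done.

Besides the shell and the picture viewer there is one more tool, called after "Request:" in YAML: its name, and indented under it one key for each argument. carry_out: Moves the arm, as the interface text tells. Shifts and turns lie within -1 to 1; 1 stands for 0.04 m of shift or 4 degrees of turn. Its arguments: {"type":"object","properties":{"deltas":{"type":"array","items":{"type":"array","items":{"type":"number","minimum":-1,"maximum":1}}},"hand":{"type":"number"},"newtons":{"type":"number"}},"required":["deltas"]}

```bash
mkdir -p pics
python3 - <<'E'
from station import arm,cams
import cv2,numpy as np
print(arm.get_state())
for n in("scene","top"):
    f=cams.grab_frame(n); cv2.imwrite(f"pics/{n}0.png",f["pixels"][:,:,::-1]); print({k:v for k,v in f.items() if k!="pixels"})
    np.savez(f"{n}0.npz",**f)
E
```

```text
{'t': 0.0, 'q': array([ 1.40805625e+00,  3.59385428e-01,  1.10260905e-02, -3.30680842e-04,
       -1.22406941e+00, -2.88081283e-01]), 'qd': array([ 0.00014203,  0.00082586, -0.0008274 , -0.00195007,  0.00062951,
       -0.00024752]), 'joint_efforts': array([ 8.55449780e-04, -5.82713163e+01,  2.93062466e+01,  6.99744925e+00,
        7.11334185e-03, -1.50826386e-04]), 'eef_pos': array([0.29392927, 0.60709508, 0.22561286]), 'ee_rot': array([ 1.67072887,  1.56913456, -1.92179777]), 'force': array([ 1.00033227, -0.01668636,  0.10803677]), 'moment': array([-0.00105796,  0.00532664,  0.0076237 ]), 'width': 0.08762570651792989}
{'fx': 599.8240963321516, 'fy': 599.8240963321516, 'cx': 317.475920162869, 'cy': 225.42256215162908, 'T': array([[ 0.26512643, -0.81337433,  0.51781288,  1.26122972],
       [ 0.96420812,  0.22182939, -0.1452392 , -0.21685713],
       [ 0.00326772,  0.53778613,  0.84307497,  1.14575551],
       [ 0.        ,  0.        ,  0.        ,  1.        ]])}
{'fx': 435.51845610630966, 'fy': 435.51845610630966, 'cx': 318.2150381982024, 'cy': 238.79287773021025, 'T': array([[ 2.84671203e-02,  9.92969043e-01, -1.14900405e-01,
         5.17620144e-01],
       [-9.98685833e-01,  3.31534274e-02,  3.90826934e-02,
        -1.34356229e-04],
       [ 4.26172469e-02,  1.13636835e-01,  9.92607898e-01,
         8.02263140e-01],
       [ 0.00000000e+00,  0.00000000e+00,  0.00000000e+00,
         1.00000000e+00]])}
```

View pics/scene0.png

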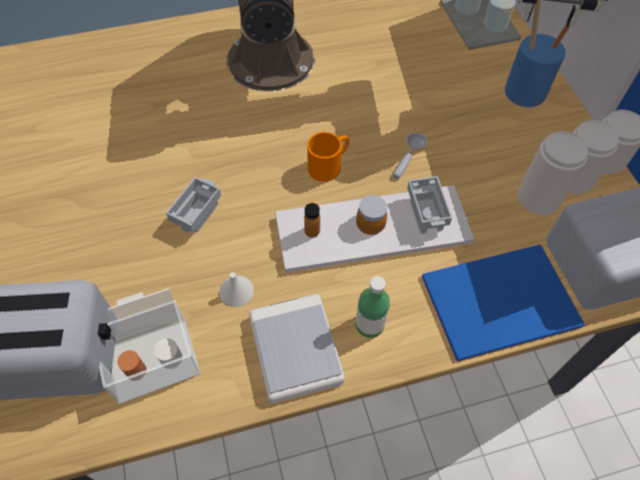

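View pics/top0.png

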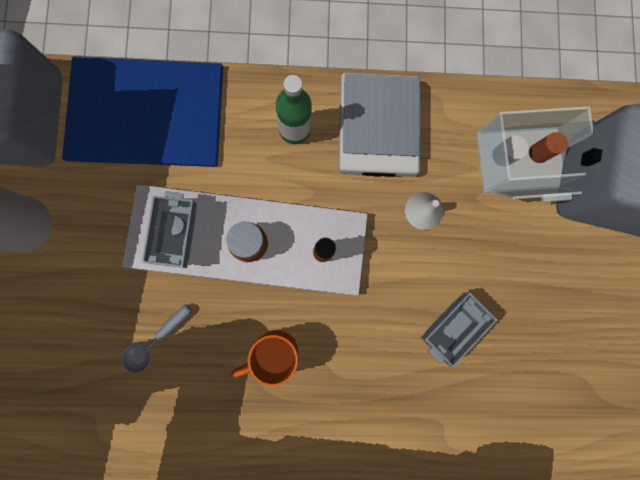

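The scene and top views both show the empty bin near top (460,330), the full bin near (170,230), the slim jar at (325,248) and the squat jar at (247,240). I'll zoom in next.

Run:
```python
import cv2,numpy as np
a=cv2.imread("pics/top0.png");s=cv2.imread("pics/scene0.png")
def c(im,x,y,w,h,k): return cv2.resize(im[y:y+h,x:x+w],(w*k,h*k),interpolation=cv2.INTER_CUBIC)
A=np.hstack([c(a,120,180,80,100,5),c(a,415,282,80,100,5)]);cv2.imwrite("pics/z1.png",A)
A=np.hstack([c(s,395,165,80,80,5),c(s,160,165,80,80,5)]);cv2.imwrite("pics/z2.png",A)
```

```text
(no output)
```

View pics/z1.png

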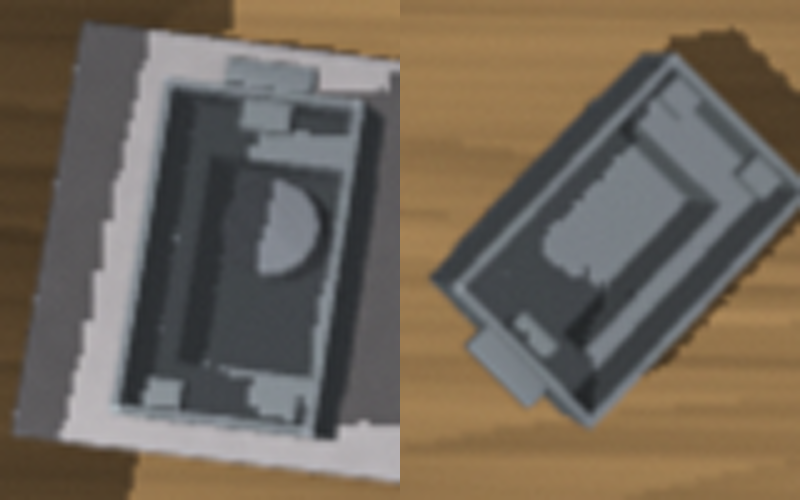

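View pics/z2.png

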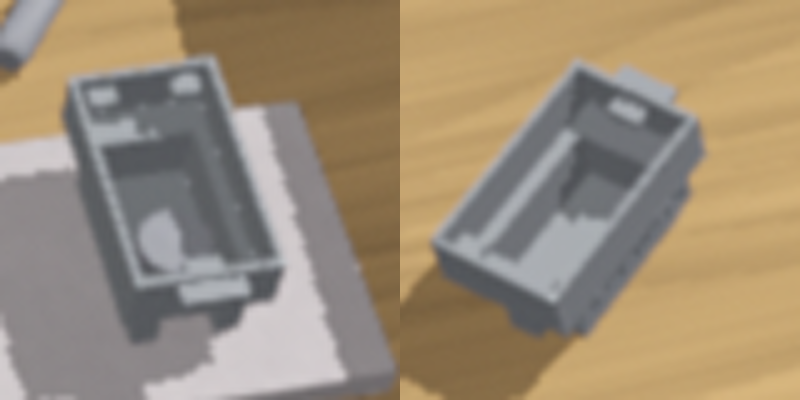

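The zooms show both lips. The full bin's lip is at the far (+x) end, and the empty bin's lip is at its lower left, towards the robot. I'll read the corners at higher zoom.

```bash
cat > h.py <<'E'
import cv2,numpy as np
from scipy.spatial.transform import Rotation as R
def ray(f,u,v):
    d=np.array([(u-f["cx"])/f["fx"],-(v-f["cy"])/f["fy"],-1.0]);T=f["T"]
    return T[:3,3],T[:3,:3]@d
def onz(f,u,v,z):
    o,d=ray(f,u,v);return o+d*(z-o[2])/d[2]
def proj(f,p):
    T=f["T"];q=T[:3,:3].T@(np.asarray(p)-T[:3,3]);return np.array([f["cx"]+f["fx"]*q[0]/-q[2],f["cy"]-f["fy"]*q[1]/-q[2]])
def tri(f1,p1,f2,p2):
    (o1,d1),(o2,d2)=ray(f1,*p1),ray(f2,*p2)
    A=np.stack([d1,-d2],1);s=np.linalg.lstsq(A,o2-o1,rcond=None)[0]
    a,b=o1+s[0]*d1,o2+s[1]*d2;return (a+b)/2,np.linalg.norm(a-b)
def zoom(f,x,y,w,h,k,step=10):
    im=np.ascontiguousarray(f["pixels"][y:y+h,x:x+w,::-1]);im=cv2.resize(im,None,fx=k,fy=k,interpolation=cv2.INTER_NEAREST)
    for u in range(-(-x//step)*step,x+w,step):
        X=(u-x)*k+k//2;cv2.line(im,(X,0),(X,8),(0,0,255),1);cv2.putText(im,str(u),(X,18),0,.35,(0,0,255))
    for v in range(-(-y//step)*step,y+h,step):
        Y=(v-y)*k+k//2;cv2.line(im,(0,Y),(8,Y),(0,0,255),1);cv2.putText(im,str(v),(10,Y+4),0,.35,(0,0,255))
    return im
E
python3 - <<'E'
from h import *
t=dict(np.load("top0.npz"));s=dict(np.load("scene0.npz"))
cv2.imwrite("pics/a1.png",zoom(t,136,185,70,92,6));cv2.imwrite("pics/a2.png",zoom(t,415,285,90,90,6))
cv2.imwrite("pics/a3.png",zoom(s,400,168,64,76,7));cv2.imwrite("pics/a4.png",zoom(s,160,170,70,70,7))
E
```

```text
(no output)
```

View pics/a1.png

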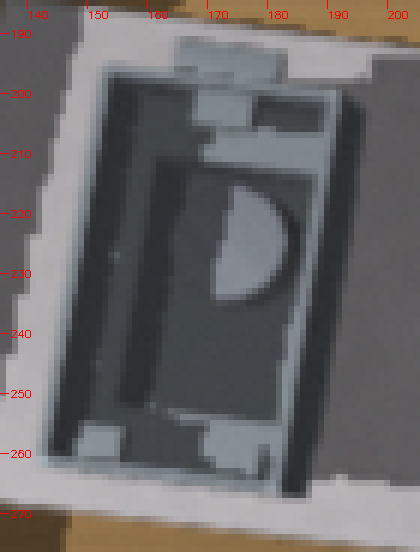

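View pics/a2.png

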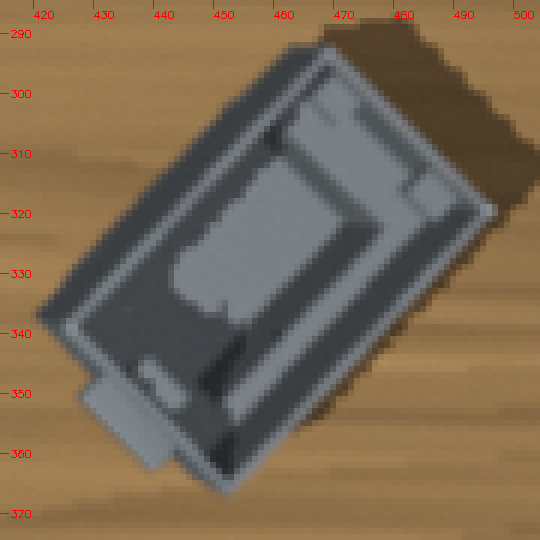

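View pics/a3.png

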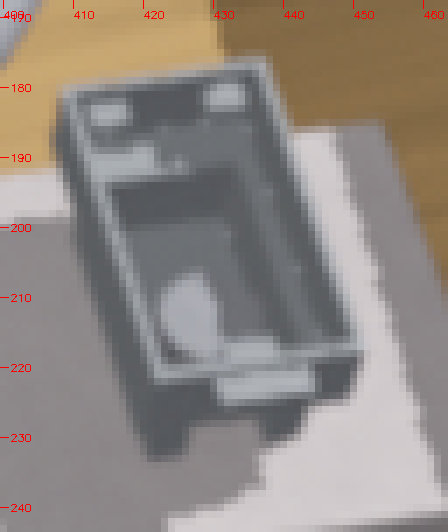

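View pics/a4.png

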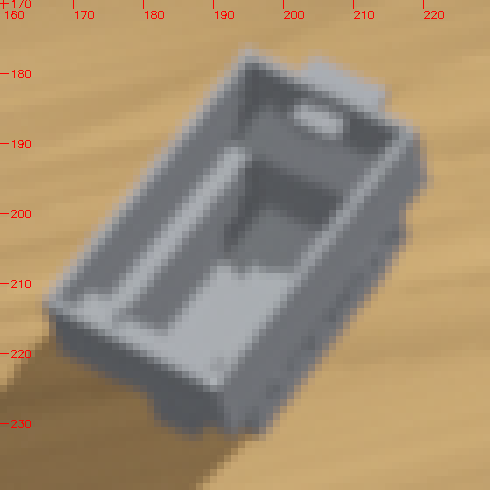

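```bash
cat > m.py <<'E'
from h import *
t=dict(np.load("top0.npz"));s=dict(np.load("scene0.npz"))
# order: lip-end left(+y_b),lip-end right(-y_b), plain right, plain left (bin frame, x to lip)
full_t=[(152.7,195.8),(193.0,199.5),(182.5,266.5),(142.7,262)]
full_s=[(450.9,217.5),(421.2,222.4),(408.4,180.1),(437.8,176.1)]
emp_t=[(452.5,367),(425.3,338.7),(469.5,292),(497.3,319.5)]
emp_s=[(194.8,175.9),(219.5,187.8),(190.5,225.2),(165.9,213.5)]
M=np.array([[56,33],[56,-33],[-56,-33],[-56,33]])/1000
def fit(P):
    P=np.array(P)[:,:2];c=P.mean(0);z=((P-c)@[1,1j]*np.conj(M@[1,1j])).sum();a=np.angle(z)
    w=(M@[1,1j])*np.exp(1j*a);r=(P-c)-np.stack([w.real,w.imag],1)
    return c.round(4),np.degrees(a).round(2),(np.abs(r).max()*1000).round(1),
if __name__=="__main__":
  for n,a,b,z in(("full",full_t,full_s,.085),("empty",emp_t,emp_s,.06)):
    print(n,"top",fit([onz(t,*p,z) for p in a]),"scene",fit([onz(s,*p,z) for p in b]))
    T=[tri(t,p,s,q) for p,q in zip(a,b)];print(" tri",fit([x[0] for x in T]),[ (x[0][2].round(4),x[1].round(4)) for x in T])
  # slim jar lid
  hsv=cv2.cvtColor
  cv2.imwrite("pics/j1.png",np.hstack([zoom(t,300,225,50,50,7),zoom(s,290,195,50,50,7)]))
E
python3 m.py
```

```text
full top (array([0.6058, 0.2185]), np.float64(-4.55), np.float64(1.3)) scene (array([0.607 , 0.2176]), np.float64(-6.24), np.float64(1.4))
 tri (array([0.606 , 0.2187]), np.float64(-5.21), np.float64(1.5)) [(np.float64(0.0823), np.float64(0.0029)), (np.float64(0.0838), np.float64(0.0021)), (np.float64(0.0847), np.float64(0.0002)), (np.float64(0.0828), np.float64(0.0023))]
empty top (array([ 0.4572, -0.2772]), np.float64(136.09), np.float64(0.7)) scene (array([ 0.4585, -0.2773]), np.float64(136.83), np.float64(2.0))
 tri (array([ 0.4572, -0.2776]), np.float64(135.99), np.float64(0.5)) [(np.float64(0.0605), np.float64(0.0012)), (np.float64(0.0593), np.float64(0.0009)), (np.float64(0.0575), np.float64(0.0004)), (np.float64(0.0566), np.float64(0.0018))]
```

View pics/j1.png

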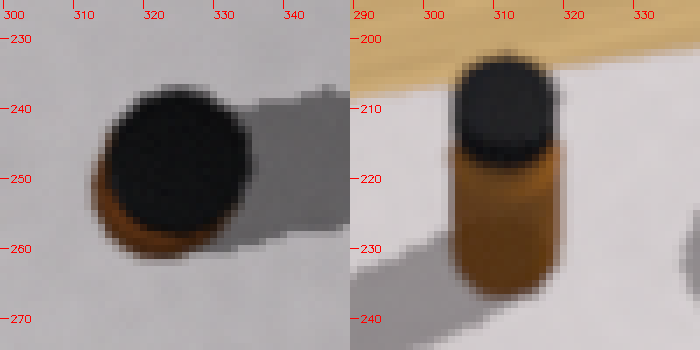

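```bash
cat >> h.py <<'E'
def down(yaw_deg): # tool x down, tool y at heading yaw_deg
    a=np.radians(yaw_deg);x=np.array([0,0,-1.]);y=np.array([np.cos(a),np.sin(a),0]);return np.stack([x,y,np.cross(x,y)],1)
def pose(st): return np.array(st["eef_pos"]),R.from_euler("xyz",st["ee_rot"]).as_matrix()
def plan(p,Rm,wps,step=.04,turn=4.,f=0.98):
    """rows through waypoints [(pos,Rm)]"""
    out=[]
    for q,Q in wps:
        rv=R.from_matrix(Rm.T@Q).as_rotvec(degrees=True);d=np.array(q)-p
        n=max(1,int(np.ceil(max(np.abs(Rm.T@d).max()/(step*f)*1.0,np.linalg.norm(d)/(.04*1.0) ,np.abs(rv).max()/(turn*f)))))
        for i in range(n):
            Ri=Rm@R.from_rotvec(rv*i/n,degrees=True).as_matrix()
            out.append(np.r_[Ri.T@(d/n)/.04,rv/n/4])
        p,Rm=np.array(q),Q
        out.append(None)
    return out
def show(rows):
    for i,r in enumerate(rows): print("--" if r is None else [float(x) for x in np.round(r,3)+0.])
def head(Rm): return np.degrees(np.arctan2(Rm[1,1],Rm[0,1])),np.degrees(np.arccos(np.clip(-Rm[2,0],-1,1)))
E
python3 - <<'E'
from h import *
from station import arm
t=dict(np.load("top0.npz"));s=dict(np.load("scene0.npz"))
st=arm.get_state();p,Rm=pose(st);print(p,head(Rm),Rm.round(3).tolist())
print("jar",onz(t,324.9,247.7,.115),onz(s,310.9,209.3,.115),tri(t,(324.9,247.7),s,(310.9,209.3)))
for n,u,v,z in(("squat",246,240,.091),("oiltop",293,85,.19),("mug",273,358,.09)):print(n,onz(t,u,v,z))
for c in((137,186),(367,213),(358,294),(124,267)):print("ledge",onz(t,*c,.025))
tgt=[((.50,.20,.24),down(110)),((.458,-.2773,.20),down(46.2)),((.458,-.2773,.026),down(46.2))]
show(plan(p,Rm,tgt))
E
```

```text
[0.29393069 0.60714643 0.22569343] (np.float64(-115.8358769185674), np.float64(0.0904139692636619)) [[-0.001, -0.436, -0.9], [-0.001, -0.9, 0.436], [-1.0, 0.002, -0.0]]
jar [ 0.58330621 -0.03821358  0.115     ] [ 0.58631808 -0.04192779  0.115     ] (array([ 0.58340752, -0.03978481,  0.10993008]), np.float64(0.002691178499330298))
squat [0.5940305  0.08978552 0.091     ]
oiltop [0.81504609 0.01938552 0.19      ]
mug [0.40688505 0.03833192 0.09      ]
ledge [0.69187605 0.29661763 0.025     ]
ledge [ 0.65776313 -0.11816746  0.025     ]
ledge [ 0.51113493 -0.10436356  0.025     ]
ledge [0.54652564 0.30812773 0.025     ]
[-0.01, 0.198, -0.259, 0.958, -0.001, 0.0]
[-0.01, 0.18, -0.272, 0.958, -0.001, 0.0]
[-0.01, 0.161, -0.283, 0.958, -0.001, 0.0]
[-0.01, 0.142, -0.293, 0.958, -0.001, 0.0]
[-0.01, 0.122, -0.302, 0.958, -0.001, 0.0]
[-0.01, 0.102, -0.31, 0.958, -0.001, 0.0]
[-0.01, 0.081, -0.316, 0.958, -0.001, 0.0]
[-0.01, 0.059, -0.321, 0.958, -0.001, 0.0]
[-0.01, 0.038, -0.324, 0.958, -0.001, 0.0]
[-0.01, 0.016, -0.326, 0.958, -0.001, 0.0]
[-0.01, -0.006, -0.326, 0.958, -0.001, 0.0]
[-0.
[... 1202 characters left out ...]
38, 0.0, 0.0]
[0.059, -0.694, -0.123, 0.938, 0.0, 0.0]
[0.059, -0.7, -0.077, 0.938, 0.0, 0.0]
[0.059, -0.704, -0.031, 0.938, 0.0, 0.0]
[0.059, -0.704, 0.015, 0.938, 0.0, 0.0]
[0.059, -0.702, 0.061, 0.938, 0.0, 0.0]
[0.059, -0.696, 0.107, 0.938, 0.0, 0.0]
[0.059, -0.688, 0.153, 0.938, 0.0, 0.0]
[0.059, -0.676, 0.197, 0.938, 0.0, 0.0]
[0.059, -0.662, 0.241, 0.938, 0.0, 0.0]
[0.059, -0.645, 0.284, 0.938, 0.0, 0.0]
[0.059, -0.625, 0.325, 0.938, 0.0, 0.0]
[0.059, -0.602, 0.366, 0.938, 0.0, 0.0]
[0.059, -0.577, 0.404, 0.938, 0.0, 0.0]
--
[0.87, 0.0, 0.0, 0.0, 0.0, 0.0]
[0.87, 0.0, 0.0, 0.0, 0.0, 0.0]
[0.87, 0.0, 0.0, 0.0, 0.0, 0.0]
[0.87, 0.0, 0.0, 0.0, 0.0, 0.0]
[0.87, 0.0, 0.0, 0.0, 0.0, 0.0]
--
```

Request:
carry_out:
  deltas:
    - [0,0.75,-0.79,0,0,0]
    - [0,0.75,-0.79,0,0,0]
    - [0,0.75,-0.79,0,0,0]
    - [0,0.75,-0.79,0,0,0]
    - [0,0.75,-0.79,0,0,0]
  hand: 0

```text
t: 0.6
eef_pos: [0.3703, 0.3999, 0.2215]
ee_rot: [1.669, 1.563, -1.917]
force: [0.4, 0.5, 1.0]
width: 0.0875
```

Request:
carry_out:
  deltas:
    - [0,0.75,-0.79,0,0,0]
    - [0,0.75,-0.79,0,0,0]
    - [0,0.75,-0.79,0,0,0]
    - [0,0.75,-0.79,0,0,0]
    - [0,0.75,-0.79,0,0,0]

```text
t: 1.1
eef_pos: [0.4489, 0.1871, 0.2222]
ee_rot: [1.588, 1.562, -1.996]
force: [1.1, 0.1, 0.6]
width: 0.0873
```

Request:
carry_out:
  deltas:
    - [0,0.97,-0.49,0,0,0]
    - [0,0.97,-0.49,0,0,0]
    - [0,0.97,-0.49,0,0,0]
    - [0,0.97,-0.49,0,0,0]
    - [0,0.97,-0.49,0,0,0]

```text
t: 1.6
eef_pos: [0.4532, -0.0391, 0.2233]
ee_rot: [1.545, 1.561, -2.04]
force: [1.3, 0.6, 0.8]
width: 0.0878
```

Request:
carry_out:
  deltas:
    - [0,0.97,-0.49,0,0,0]
    - [0,0.97,-0.49,0,0,0]
    - [0,0.97,-0.49,0,0,0]
    - [0,0.97,-0.49,0,0,0]
    - [0,0.97,-0.49,0,0,0]

```text
t: 2.1
eef_pos: [0.4561, -0.2654, 0.2251]
ee_rot: [1.587, 1.562, -1.997]
force: [1.3, -0.2, 0.3]
width: 0.0876
```

```bash
cat > go.py <<'E'
from h import *
from station import arm
import sys
def go(*wps,**k):
    st=arm.get_state();p,Rm=pose(st);print(st["t"],p.round(4),np.round(head(Rm),2),"F",st["force"].round(1),"w",round(st["width"],4))
    show(plan(p,Rm,[((x,y,z),down(h)) for x,y,z,h in wps],**k))
if __name__=="__main__": go(*[tuple(map(float,a.split(","))) for a in sys.argv[1:]])
E
python3 go.py 0.458,-.2773,.13,-133.8 0.458,-.2773,.026,-133.8
```

```text
2.1 [ 0.4561 -0.2654  0.2251] [-115.32    0.48] F [ 1.3 -0.2  0.3] w 0.0876
[0.476, 0.046, -0.034, 0.924, -0.004, -0.024]
[0.476, 0.044, -0.037, 0.924, -0.004, -0.024]
[0.476, 0.043, -0.04, 0.924, -0.004, -0.024]
[0.476, 0.041, -0.043, 0.924, -0.004, -0.024]
[0.476, 0.039, -0.045, 0.924, -0.004, -0.024]
--
[0.867, 0.0, 0.0, 0.0, 0.0, 0.0]
[0.867, 0.0, 0.0, 0.0, 0.0, 0.0]
[0.867, 0.0, 0.0, 0.0, 0.0, 0.0]
--
```

Request:
carry_out:
  deltas:
    - [0.47,0.045,-0.035,0.92,0,-0.02]
    - [0.47,0.045,-0.035,0.92,0,-0.02]
    - [0.47,0.045,-0.04,0.92,0,-0.02]
    - [0.47,0.04,-0.045,0.92,0,-0.02]
    - [0.47,0.04,-0.045,0.92,0,-0.02]

```text
t: 2.6
eef_pos: [0.4573, -0.285, 0.1288]
ee_rot: [3.041, 1.567, -0.884]
force: [0.2, -0.1, 0.4]
width: 0.088
```

```bash
python3 go.py 0.458,-.2773,.026,-133.8
python3 - <<'E'
from h import *
from station import cams
f=cams.grab_frame("top");cv2.imwrite("pics/b1.png",zoom(f,380,250,130,130,5))
E
```

```text
2.6 [ 0.4573 -0.285   0.1288] [-134.89    0.22] F [ 0.2 -0.1  0.4] w 0.088
[0.856, -0.05, 0.044, -0.091, -0.018, -0.002]
[0.856, -0.051, 0.043, -0.091, -0.018, -0.002]
[0.856, -0.051, 0.042, -0.091, -0.018, -0.002]
--
```

View pics/b1.png

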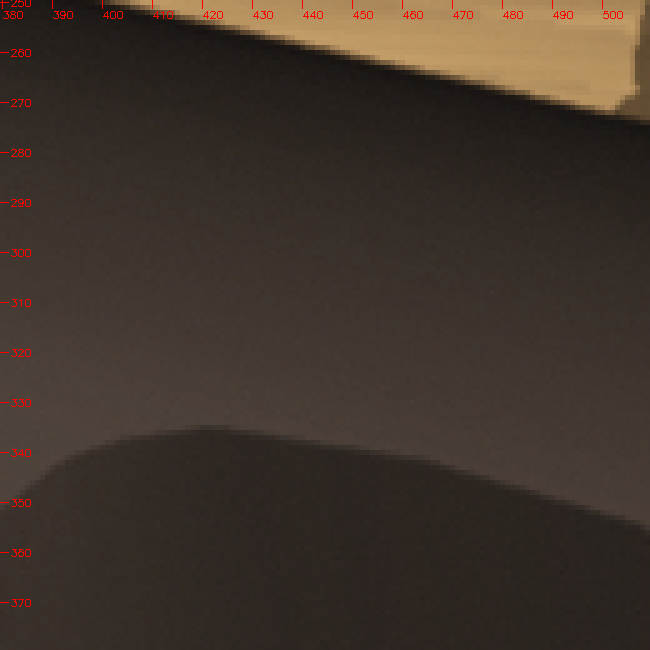

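The arm blocks the top view. I'll correct the pose, then descend.

Request:
carry_out:
  deltas:
    - [0.3,-0.15,0.13,-0.27,-0.05,0]
    - [0,0,0,0,0,0]

```text
t: 2.85
eef_pos: [0.4551, -0.2759, 0.1119]
ee_rot: [0.453, 1.563, 2.828]
force: [-0.9, -0.1, -0.2]
width: 0.0876
```

```bash
python3 go.py 0.4575,-.2775,.026,-133.8
```

```text
2.85 [ 0.4551 -0.2759  0.1119] [-133.89    0.44] F [-0.9 -0.1 -0.2] w 0.0876
[0.715, -0.007, -0.029, -0.008, 0.033, -0.016]
[0.715, -0.006, -0.027, -0.008, 0.033, -0.016]
[0.715, -0.005, -0.025, -0.008, 0.033, -0.016]
--
```

Request:
carry_out:
  deltas:
    - [0.5,0,-0.04,0,0.03,-0.01]
    - [0.5,0,-0.03,0,0.03,-0.01]
    - [0.5,0,-0.01,0,0.03,-0.01]
    - [0.5,0,0,0,0,0]
    - [0,0,0,0,0,0]

```text
t: 3.35
eef_pos: [0.4616, -0.2773, 0.0342]
ee_rot: [-2.853, 1.564, -0.465]
force: [-0.0, 0.4, -0.0]
width: 0.0877
```

```bash
python3 go.py 0.4575,-.2775,.026,-133.8
```

```text
3.35 [ 0.4616 -0.2773  0.0342] [-133.16    0.42] F [-0.   0.4 -0. ] w 0.0877
[0.205, 0.075, 0.073, 0.16, -0.099, 0.03]
--
```

Request:
carry_out:
  deltas:
    - [0.2,0.075,0.075,0.16,-0.1,0.03]
    - [0,0,0,0,0,0]
    - [0,0,0,0,0,0]

```text
t: 3.65
eef_pos: [0.4592, -0.2775, 0.0286]
ee_rot: [-2.692, 1.568, -0.312]
force: [-0.1, -0.1, 0.2]
width: 0.0878
```

```bash
python3 go.py 0.4575,-.2775,.026,-133.8
```

```text
3.65 [ 0.4592 -0.2775  0.0286] [-133.67    0.17] F [-0.1 -0.1  0.2] w 0.0878
[0.065, 0.029, 0.032, 0.033, -0.038, 0.018]
--
```

Request:
carry_out:
  deltas:
    - [0.06,0.03,0.03,0.03,-0.04,0]
    - [0,0,0,0,0,0]
    - [0,0,0,0,0,0]
    - [0,0,0,0,0,0]
    - [0,0,0,0,0,0]
  hand: 1
  newtons: 15

```text
t: 4.15
eef_pos: [0.4585, -0.2779, 0.0281]
ee_rot: [-2.242, 1.567, 0.136]
force: [-0.7, -0.1, -1.1]
width: 0.066
```

Request:
carry_out:
  deltas:
    - [0,0,0,0,0,0]
    - [0,0,0,0,0,0]
    - [0,0,0,0,0,0]
    - [0,0,0,0,0,0]

```text
t: 4.55
eef_pos: [0.4583, -0.2778, 0.0279]
ee_rot: [-2.206, 1.567, 0.171]
force: [0.4, -0.5, 0.2]
width: 0.0655
```

```bash
python3 go.py 0.4575,-.2775,.23,-133.8
```

```text
4.55 [ 0.4583 -0.2778  0.0279] [-133.78    0.2 ] F [ 0.4 -0.5  0.2] w 0.0655
[-0.842, -0.001, 0.002, 0.001, -0.005, 0.007]
[-0.842, -0.001, 0.002, 0.001, -0.005, 0.007]
[-0.842, 0.0, 0.002, 0.001, -0.005, 0.007]
[-0.842, 0.0, 0.003, 0.001, -0.005, 0.007]
[-0.842, 0.001, 0.003, 0.001, -0.005, 0.007]
[-0.842, 0.001, 0.003, 0.001, -0.005, 0.007]
--
```

Request:
carry_out:
  deltas:
    - [-0.5,0,0,0,0,0]
    - [-0.9,0,0,0,0,0]
    - [-0.9,0,0,0,0,0]
    - [-0.9,0,0,0,0,0]
    - [-0.9,0,0,0,0,0]

```text
t: 5.05
eef_pos: [0.4535, -0.2767, 0.1909]
ee_rot: [0.346, 1.559, 2.722]
force: [1.0, 0.6, -2.9]
width: 0.0659
```

```bash
python3 go.py 0.606,.2182,.21,-95.2
python3 - <<'E'
from h import *
from station import cams
f=cams.grab_frame("scene");cv2.imwrite("pics/c1.png",f["pixels"][:,:,::-1])
E
```

```text
5.05 [ 0.4535 -0.2767  0.1909] [-133.85    0.66] F [ 1.   0.6 -2.9] w 0.0659
[-0.035, -0.889, 0.448, -0.743, 0.013, 0.0]
[-0.036, -0.911, 0.401, -0.743, 0.013, 0.0]
[-0.036, -0.931, 0.354, -0.743, 0.013, 0.0]
[-0.036, -0.948, 0.305, -0.743, 0.013, 0.0]
[-0.037, -0.963, 0.255, -0.743, 0.013, 0.0]
[-0.037, -0.975, 0.205, -0.743, 0.013, 0.0]
[-0.037, -0.984, 0.154, -0.743, 0.013, 0.0]
[-0.037, -0.991, 0.103, -0.743, 0.013, 0.0]
[-0.037, -0.995, 0.051, -0.743, 0.013, 0.0]
[-0.037, -0.996, -0.001, -0.743, 0.013, 0.0]
[-0.037, -0.994, -0.052, -0.743, 0.013, 0.0]
[-0.037, -0.99, -0.104, -0.743, 0.013, 0.0]
[-0.037, -0.984, -0.155, -0.743, 0.013, 0.0]
--
```

View pics/c1.png

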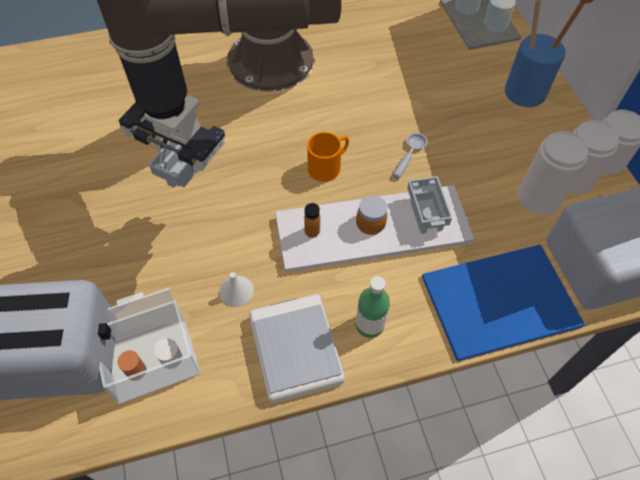

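The bin is held in the gripper near (187,158), and everything else is in place. I'll carry it over to the full bin.

Request:
carry_out:
  deltas:
    - [-0.1,-0.45,0.22,-0.4,0,0]
    - [-0.05,-0.89,0.42,-0.74,0,0]
    - [-0.05,-0.91,0.38,-0.74,0,0]
    - [-0.05,-0.93,0.33,-0.74,0,0]
    - [-0.04,-0.95,0.28,-0.74,0,0]

```text
t: 5.6
eef_pos: [0.5092, -0.1064, 0.2123]
ee_rot: [-2.593, 1.567, 0.019]
force: [1.3, 0.1, -1.3]
width: 0.0663
```

Request:
carry_out:
  deltas:
    - [-0.04,-0.96,0.23,-0.74,0,0]
    - [-0.04,-0.97,0.18,-0.74,0,0]
    - [-0.04,-0.98,0.13,-0.74,0,0]
    - [-0.04,-0.98,0.08,-0.74,0,0]
    - [-0.03,-0.98,0.03,-0.74,0,0]

```text
t: 6.1
eef_pos: [0.5655, 0.0909, 0.2197]
ee_rot: [-2.695, 1.566, 0.187]
force: [1.0, -1.0, -1.4]
width: 0.0659
```

```bash
python3 go.py 0.606,.2182,.20,-95.2
```

```text
6.1 [0.5655 0.0909 0.2197] [-104.91    0.25] F [ 1.  -1.  -1.4] w 0.0659
[0.125, -0.834, -0.039, -0.607, -0.015, 0.006]
[0.124, -0.831, -0.075, -0.607, -0.015, 0.006]
[0.124, -0.827, -0.11, -0.607, -0.015, 0.006]
[0.123, -0.822, -0.145, -0.607, -0.015, 0.006]
--
```

Request:
carry_out:
  deltas:
    - [0.1,-0.8,-0.04,-0.6,0,0]
    - [0.1,-0.7,-0.07,-0.5,0,0]
    - [0.1,-0.5,-0.06,-0.4,0,0]
    - [0,-0.2,0,-0.2,0,0]
    - [0,0,0,0,0,0]

```text
t: 6.6
eef_pos: [0.5919, 0.1836, 0.2049]
ee_rot: [-2.939, 1.568, 0.072]
force: [-0.6, -0.6, -2.4]
width: 0.0659
```

```bash
python3 go.py 0.606,.2182,.18,-95.2
```

```text
6.6 [0.5919 0.1836 0.2049] [-97.45   0.14] F [-0.6 -0.6 -2.4] w 0.0659
[0.312, -0.452, -0.118, -0.281, -0.017, 0.003]
[0.311, -0.449, -0.127, -0.281, -0.017, 0.003]
--
```

Request:
carry_out:
  deltas:
    - [0.15,-0.45,-0.12,-0.28,0,0]
    - [0.15,-0.45,-0.12,-0.28,0,0]
    - [0,0,0,0,0,0]
    - [0,0,0,0,0,0]

```text
t: 7.0
eef_pos: [0.6064, 0.2178, 0.1922]
ee_rot: [-3.106, 1.569, -0.056]
force: [-0.0, 0.6, -0.9]
width: 0.0658
```

```bash
python3 go.py 0.606,.2182,.18,-95.2
python3 - <<'E'
from h import *
from station import cams
for n in("top","scene"):
    f=cams.grab_frame(n);cv2.imwrite(f"pics/d_{n}.png",f["pixels"][:,:,::-1]); np.savez(f"d_{n}.npz",**f)
    cv2.imwrite(f"pics/d_{n}z.png",zoom(f,*((130,170,90,120) if n=="top" else (385,110,90,125)),6,10))
E
```

```text
7.0 [0.6064 0.2178 0.1922] [-95.24   0.12] F [-0.   0.6 -0.9] w 0.0658
[0.306, -0.008, 0.011, -0.011, -0.029, 0.001]
--
```

View pics/d_top.png

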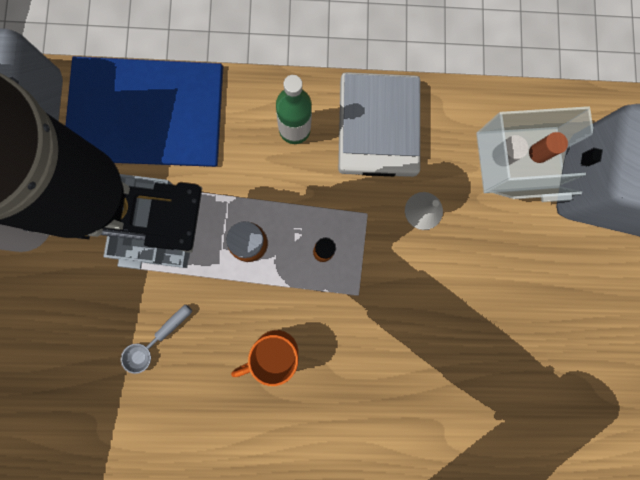

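View pics/d_scenez.png

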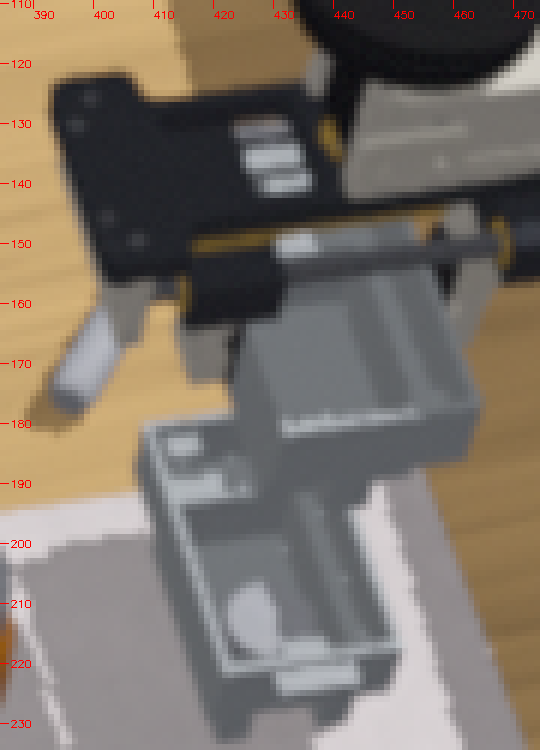

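Scene zoom: the held bin's plain-end rim corners are at about (430,182.5) and (464.5,176), and the tin is still in the lower bin. I'll check the top zoom as well.

View pics/d_topz.png

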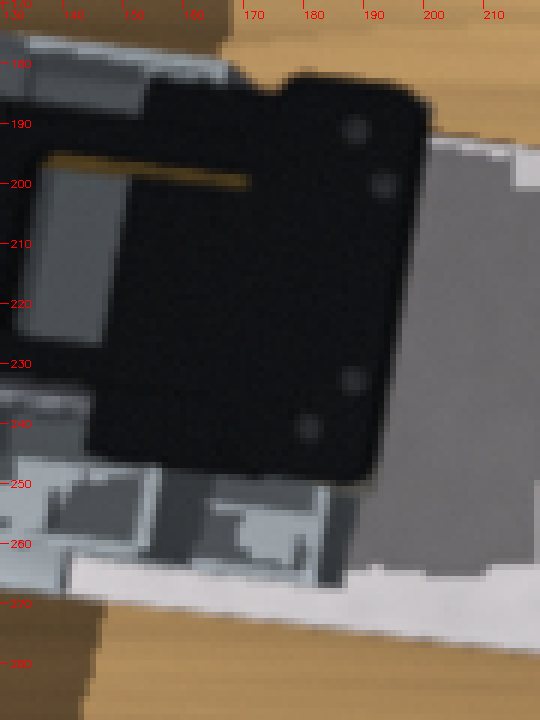

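Run:
```python
from h import *
s=dict(np.load("d_scene.npz"));t=dict(np.load("d_top.npz"))
a,b=onz(s,429.7,182.5,.2242),onz(s,464.5,176.2,.2242)
print(a,b,np.linalg.norm(a-b))
d=(b-a)[:2];print("end-line heading",np.degrees(np.arctan2(d[1],d[0])))
# predicted plain-end corners for bin at TCP, yaw 174.8
for c,yaw,z in(((.6064,.2178),174.76,.2242),):
  y=np.radians(yaw);Rz=np.array([[np.cos(y),-np.sin(y)],[np.sin(y),np.cos(y)]])
  for m in([-.056,.033],[-.056,-.033],[.056,.033],[.056,-.033]):
    p=np.r_[np.array(c)+Rz@m,z];print(m,p.round(4),"scene",proj(s,p).round(1),"top",proj(t,p).round(1))
c=np.array([.606,.2185]);y=np.radians(-5.2);Rz=np.array([[np.cos(y),-np.sin(y)],[np.sin(y),np.cos(y)]])
for m in([-.056,.033],[-.056,-.033],[.056,.033],[.056,-.033]):
    p=np.r_[c+Rz@m,.085];print(m,"full scene",proj(s,p).round(1),"top",proj(t,p).round(1))
```

```text
[0.65783344 0.17459745 0.2242    ] [0.66131629 0.24474118 0.2242    ] 0.07023014322045139
end-line heading 87.15742529044697
[-0.056, 0.033] [0.6592 0.1798 0.2242] scene [432.5 182.5] top [168.6 178.4]
[-0.056, -0.033] [0.6652 0.2455 0.2242] scene [465.7 177.7] top [119.  172.1]
[0.056, 0.033] [0.5476 0.1901 0.2242] scene [417.1 138.3] top [154.9 261.4]
[0.056, -0.033] [0.5536 0.2558 0.2242] scene [448.7 134. ] top [104.1 255.2]
[-0.056, 0.033] full scene [437.1 175.6] top [141.9 262. ]
[-0.056, -0.033] full scene [408.2 179.8] top [182.7 267. ]
[0.056, 0.033] full scene [452.  217.2] top [153.2 194.7]
[0.056, -0.033] full scene [421.9 221.8] top [193.2 199.7]
```

The held bin sits about 1 mm short in x and its yaw is fine. I'll descend in stages.

Request:
carry_out:
  deltas:
    - [0.4,-0.01,0.03,0,-0.03,0]
    - [0.5,0,0,0,0,0]
    - [0.4,0,0,0,0,0]
    - [0,0,0,0,0,0]
    - [0,0,0,0,0,0]

```text
t: 7.6
eef_pos: [0.606, 0.2165, 0.1418]
ee_rot: [-2.523, 1.567, 0.525]
force: [-0.2, -0.5, -1.2]
width: 0.0658
```

```bash
python3 go.py 0.607,.2184,.12,-95.2
```

```text
7.6 [0.606  0.2165 0.1418] [-95.39   0.23] F [-0.2 -0.5 -1.2] w 0.0658
[0.544, -0.047, -0.018, -0.047, -0.047, 0.033]
--
```

Request:
carry_out:
  deltas:
    - [0.5,-0.047,-0.018,-0.05,-0.05,0.03]
    - [0,0,0,0,0,0]
    - [0,0,0,0,0,0]

```text
t: 7.9
eef_pos: [0.6088, 0.2187, 0.1256]
ee_rot: [-2.553, 1.566, 0.498]
force: [0.4, 0.3, -0.7]
width: 0.0658
```

```bash
python3 go.py 0.607,.2184,.11,-95.2
python3 - <<'E'
from h import *
from station import cams
for n in("top","scene"):
    f=cams.grab_frame(n)
    cv2.imwrite(f"pics/e_{n}z.png",zoom(f,*((130,170,90,110) if n=="top" else (385,130,90,105)),6,10))
E
```

```text
7.9 [0.6088 0.2187 0.1256] [-95.19   0.28] F [ 0.4  0.3 -0.7] w 0.0658
[0.39, 0.013, 0.047, 0.002, -0.059, 0.039]
--
```

View pics/e_topz.png

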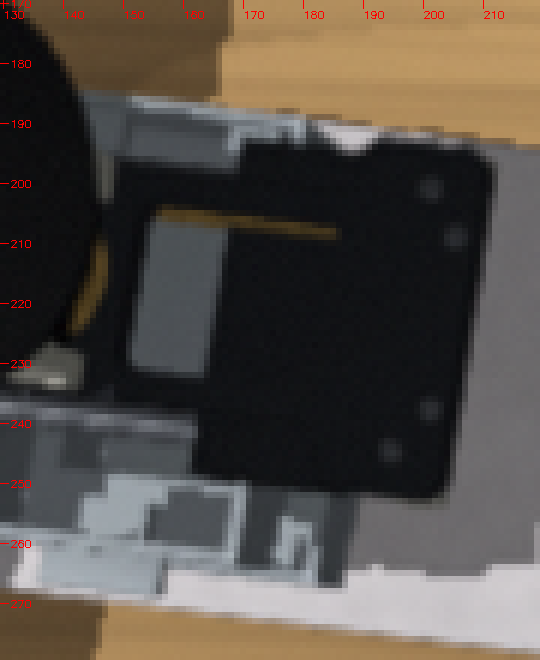

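View pics/e_scenez.png

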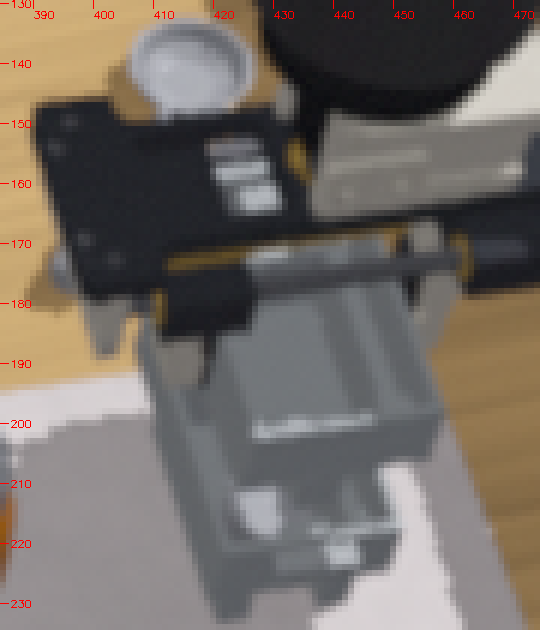

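Both views show the bin just above the lower one, lined up. I'll check predicted corner pixels against the measured ones: top (170,263.7) and scene (458.3,197.5).

Run:
```python
from h import *
s=dict(np.load("d_scene.npz"));t=dict(np.load("d_top.npz"))
y=np.radians(174.8);Rz=np.array([[np.cos(y),-np.sin(y)],[np.sin(y),np.cos(y)]])
z=.1256-.028+.06
for m in([-.056,.033],[-.056,-.033],[.056,.033],[.056,-.033]):
    p=np.r_[np.array([.6088,.2187])+Rz@m,z];print(m,p.round(4),"scene",proj(s,p).round(1),"top",proj(t,p).round(1))
print(onz(t,170,263.7,z),onz(s,458.3,197.5,z))
```

```text
[-0.056, 0.033] [0.6616 0.1808 0.1576] scene [427.9 203.2] top [181.4 188. ]
[-0.056, -0.033] [0.6676 0.2465 0.1576] scene [459.6 198.5] top [136.9 182.4]
[0.056, 0.033] [0.55   0.1909 0.1576] scene [413.3 160. ] top [169.4 262.6]
[0.056, -0.033] [0.556  0.2566 0.1576] scene [443.6 155.7] top [124.  257.1]
[0.5484188  0.18996346 0.1576    ] [0.66462773 0.24493992 0.1576    ]
```

Request:
carry_out:
  deltas:
    - [0.2,-0.015,0.02,0,-0.05,0.04]
    - [0.1,0,0,0,0,0]
    - [0,0,0,0,0,0]

```text
t: 8.3
eef_pos: [0.6083, 0.2198, 0.1144]
ee_rot: [-2.468, 1.568, 0.583]
force: [-0.4, -0.8, -1.9]
width: 0.0659
```

```bash
python3 go.py 0.608,.2192,.107,-95.2
```

```text
8.3 [0.6083 0.2198 0.1144] [-95.2    0.14] F [-0.4 -0.8 -1.9] w 0.0659
[0.184, 0.016, 0.006, -0.001, -0.028, 0.022]
--
```

Request:
carry_out:
  deltas:
    - [0.08,0.01,0.005,0,-0.03,0.02]
    - [0.06,0,0,0,0,0]
    - [0,0,0,0,0,0]

```text
t: 8.6
eef_pos: [0.608, 0.2193, 0.1082]
ee_rot: [0.458, 1.57, -2.774]
force: [-0.7, -0.6, -1.4]
width: 0.0657
```

```bash
python3 go.py 0.608,.2192,.107,-95.2
```

```text
8.6 [0.608  0.2193 0.1082] [-9.52e+01  4.00e-02] F [-0.7 -0.6 -1.4] w 0.0657
[0.03, 0.003, 0.0, 0.001, 0.008, -0.004]
--
```

Request:
carry_out:
  deltas:
    - [0.03,0,0,0,0,0]
    - [0.03,0,0,0,0,0]
    - [0,0,0,0,0,0]

```text
t: 8.9
eef_pos: [0.6083, 0.2195, 0.1074]
ee_rot: [-3.124, 1.57, -0.072]
force: [-0.4, -0.2, -1.7]
width: 0.0659
```

Request:
carry_out:
  deltas:
    - [0.03,0,0,0,0,0]
    - [0,0,0,0,0,0]

```text
t: 9.1
eef_pos: [0.6087, 0.2197, 0.1071]
ee_rot: [-2.792, 1.569, 0.259]
force: [-0.1, -0.1, -1.6]
width: 0.0662
```

Request:
carry_out:
  deltas:
    - [0.05,0,0,0,0,0]
    - [0,0,0,0,0,0]

```text
t: 9.3
eef_pos: [0.6091, 0.2198, 0.1072]
ee_rot: [-2.867, 1.567, 0.185]
force: [-0.4, -0.3, -0.9]
width: 0.0657
```

Request:
carry_out:
  deltas:
    - [0.05,-0.01,0,0,0,0]
    - [0,0,0,0,0,0]

```text
t: 9.5
eef_pos: [0.6096, 0.22, 0.1069]
ee_rot: [-2.957, 1.566, 0.096]
force: [0.4, 0.8, -0.7]
width: 0.0658
```

Request:
carry_out:
  deltas:
    - [0.05,0.015,0.035,0,-0.06,0]
    - [0.05,0,0,0,0,0]
    - [0,0,0,0,0,0]

```text
t: 9.8
eef_pos: [0.6099, 0.2201, 0.107]
ee_rot: [-2.678, 1.565, 0.377]
force: [1.3, 0.2, -1.6]
width: 0.0657
```

```bash
python3 go.py 0.608,.2192,.107,-95.2
python3 - <<'E'
from h import *
from station import cams
for n in("top","scene"):
    f=cams.grab_frame(n)
    cv2.imwrite(f"pics/f_{n}z.png",zoom(f,*((130,170,90,110) if n=="top" else (385,130,90,105)),6,10))
E
```

```text
9.8 [0.6099 0.2201 0.107 ] [-94.99   0.33] F [ 1.3  0.2 -1.6] w 0.0657
[0.0, 0.026, 0.045, 0.051, -0.073, 0.037]
--
```

View pics/f_topz.png

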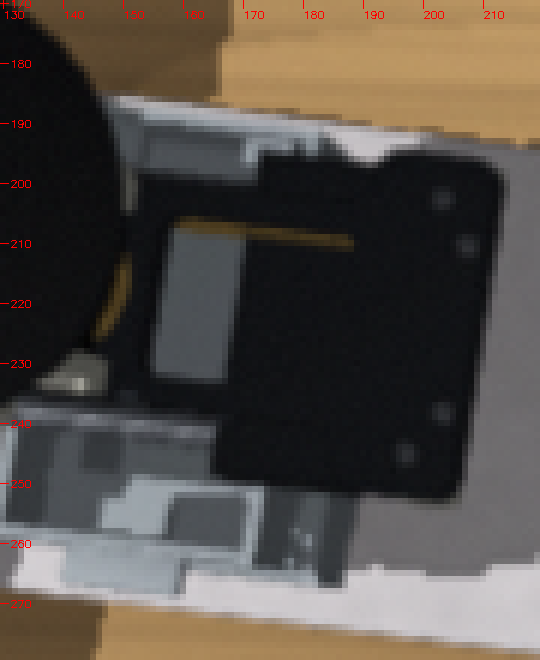

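View pics/f_scenez.png

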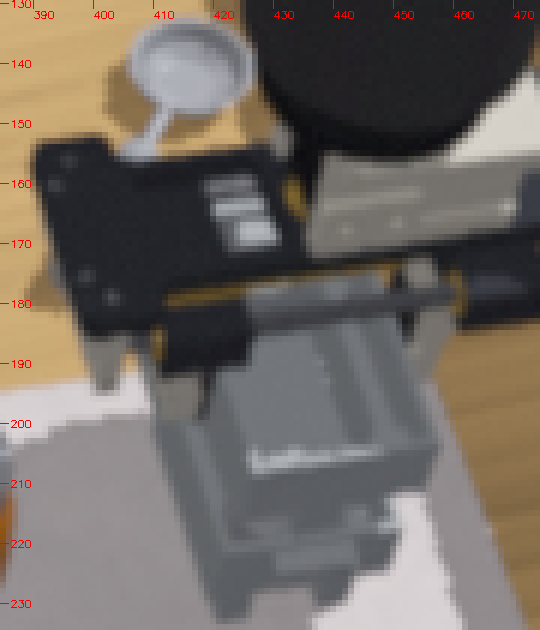

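Run:
```python
from h import *
s=dict(np.load("d_scene.npz"));t=dict(np.load("d_top.npz"))
for c,yaw,z in(((.606,.2185),174.8,.139),((.608,.219),174.8,.139),((.606,.2185),174.8,.145),((.606,.2185),-5.2,.085)):
  y=np.radians(yaw);Rz=np.array([[np.cos(y),-np.sin(y)],[np.sin(y),np.cos(y)]]);print(c,z)
  for m in([-.056,.033],[-.056,-.033],[.056,.033],[.066,0]):
    p=np.r_[np.array(c)+Rz@m,z-(.0055 if m[1]==0 else 0)];print(m,"scene",proj(s,p).round(1),"top",proj(t,p).round(1))
```

```text
(0.606, 0.2185) 0.139
[-0.056, 0.033] scene [425.9 207.3] top [184.7 192.6]
[-0.056, -0.033] scene [457.1 202.7] top [141.4 187.2]
[0.056, 0.033] scene [411.6 164.5] top [173.1 265.2]
[0.066, 0] scene [424.9 160.4] top [151.2 269.3]
(0.608, 0.219) 0.139
[-0.056, 0.033] scene [426.5 208.1] top [184.4 191.3]
[-0.056, -0.033] scene [457.7 203.4] top [141.2 185.9]
[0.056, 0.033] scene [412.1 165.2] top [172.9 263.8]
[0.066, 0] scene [425.4 161.1] top [151. 268.]
(0.606, 0.2185) 0.145
[-0.056, 0.033] scene [426.3 205.7] top [183.6 191.7]
[-0.056, -0.033] scene [457.7 201. ] top [140.  186.3]
[0.056, 0.033] scene [411.9 162.8] top [171.9 265. ]
[0.066, 0] scene [425.3 158.6] top [149.9 269.1]
(0.606, 0.2185) 0.085
[-0.056, 0.033] scene [437.1 175.6] top [141.9 262. ]
[-0.056, -0.033] scene [408.2 179.8] top [182.7 267. ]
[0.056, 0.033] scene [452.  217.2] top [153.2 194.7]
[0.066, 0] scene [437.9 224.8] top [175.1 192.1]
```

Predicted corners for a seated bin at z 0.139 and x about 0.608 match the picture: scene (457,204), top (173,263). It is seated, so I'll release.

Request:
carry_out:
  deltas:
    - [0,0,0,0,0,0]
    - [0,0,0,0,0,0]
    - [0,0,0,0,0,0]
    - [0,0,0,0,0,0]
  hand: 0.12

```text
t: 10.3
eef_pos: [0.6098, 0.22, 0.1049]
ee_rot: [-2.754, 1.567, 0.301]
force: [0.3, -0.2, 0.7]
width: 0.077
```

```bash
python3 go.py 0.608,.2192,.107,-95.2
python3 - <<'E'
from h import *
from station import cams
for n in("top","scene"):
    f=cams.grab_frame(n)
    cv2.imwrite(f"pics/g_{n}z.png",zoom(f,*((130,170,90,110) if n=="top" else (385,130,90,105)),6,10))
E
```

```text
10.3 [0.6098 0.22   0.1049] [-95.01   0.23] F [ 0.3 -0.2  0.7] w 0.077
[-0.052, 0.023, 0.044, 0.048, -0.052, 0.021]
--
```

View pics/g_scenez.png

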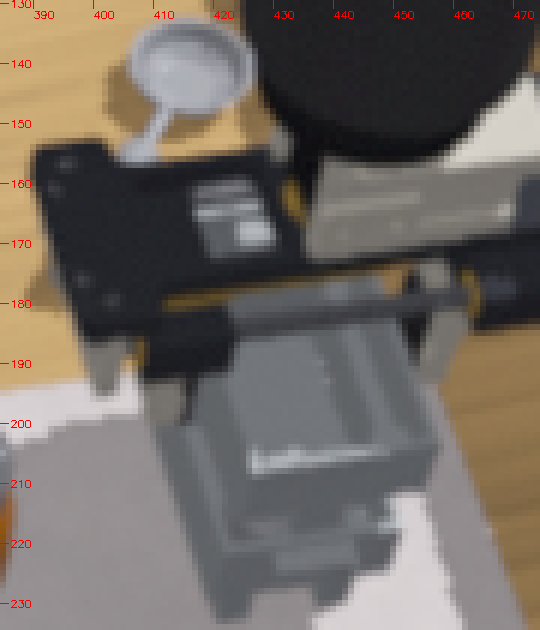

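The bin did not move on release. I'll retreat straight up.

Request:
carry_out:
  deltas:
    - [-0.3,0,0,0,0,0]
    - [-0.6,0,0,0,0,0]
    - [-0.8,0,0,0,0,0]
    - [-0.8,0,0,0,0,0]
    - [0,0,0,0,0,0]

```text
t: 10.9
eef_pos: [0.6095, 0.2193, 0.211]
ee_rot: [3.093, 1.567, -0.136]
force: [0.0, 0.7, 0.8]
width: 0.0772
```

```bash
python3 go.py .584,-.0395,.21,-185.2
```

```text
10.9 [0.6095 0.2193 0.211 ] [-94.99   0.19] F [0.  0.7 0.8] w 0.0772
[0.001, 0.271, 0.003, 0.94, -0.002, 0.001]
[0.001, 0.27, -0.015, 0.94, -0.002, 0.001]
[0.001, 0.269, -0.032, 0.94, -0.002, 0.001]
[0.001, 0.266, -0.05, 0.94, -0.002, 0.001]
[0.001, 0.262, -0.067, 0.94, -0.002, 0.001]
[0.001, 0.257, -0.084, 0.94, -0.002, 0.001]
[0.001, 0.251, -0.101, 0.94, -0.002, 0.001]
[0.001, 0.244, -0.117, 0.94, -0.002, 0.001]
[0.001, 0.236, -0.133, 0.94, -0.002, 0.001]
[0.001, 0.227, -0.148, 0.94, -0.002, 0.001]
[0.001, 0.216, -0.163, 0.94, -0.002, 0.001]
[0.001, 0.205, -0.177, 0.94, -0.002, 0.001]
[0.001, 0.193, -0.19, 0.94, -0.002, 0.001]
[0.001, 0.18, -0.202, 0.94, -0.002, 0.001]
[0.001, 0.167, -0.213, 0.94, -0.002, 0.001]
[0.001, 0.152, -0.224, 0.94, -0.002, 0.001]
[0.001, 0.137, -0.233, 0.94, -0.002, 0.001]
[0.001, 0.122, -0.242, 0.94, -0.002, 0.001]
[0.001, 0.106, -0.249, 0.94, -0.002, 0.001]
[0.001, 0.089, -0.256, 0.94, -0.002, 0.001]
[0.001, 0.072, -0.261, 0.94, -0.002, 0.001]
[0.001, 0.055, -0.265, 0.94, -0.002, 0.001]
[0.001, 0.037, -0.268, 0.94, -0.002, 0.001]
[0.001, 0.02, -0.27, 0.94, -0.002, 0.001]
--
```

Request:
carry_out:
  deltas:
    - [0,0.6,0,0,0,0]
    - [0,1,0,0,0,0]
    - [0,1,0,0,0,0]
    - [0,1,0,0,0,0]
    - [0,1,0,0,0,0]
  hand: 0

```text
t: 11.4
eef_pos: [0.5932, 0.0331, 0.214]
ee_rot: [-2.816, 1.563, 0.246]
force: [1.4, -0.6, 0.3]
width: 0.0875
```

Request:
carry_out:
  deltas:
    - [0,1,0,1,0,0]
    - [0,0.7,0,1,0,0]
    - [0,0.2,0,1,0,0]
    - [0,0,0,1,0,0]
    - [0,0,0,1,0,0]

```text
t: 11.9
eef_pos: [0.5796, -0.0544, 0.2157]
ee_rot: [-2.531, 1.563, 0.162]
force: [0.5, 0.9, -0.8]
width: 0.0874
```

Request:
carry_out:
  deltas:
    - [0,0,0,1,0,0]
    - [0,0,0,1,0,0]
    - [0,0,0,1,0,0]
    - [0,0,0,1,0,0]
    - [0,0,0,1,0,0]

```text
t: 12.4
eef_pos: [0.5768, -0.0585, 0.217]
ee_rot: [-2.186, 1.563, 0.14]
force: [-0.6, -0.6, 0.2]
width: 0.0874
```

Request:
carry_out:
  deltas:
    - [0,0,0,1,0,0]
    - [0,0,0,1,0,0]
    - [0,0,0,1,0,0]
    - [0,0,0,1,0,0]
    - [0,0,0,1,0,0]

```text
t: 12.9
eef_pos: [0.5741, -0.0618, 0.2183]
ee_rot: [-1.849, 1.563, 0.112]
force: [0.0, -0.5, -0.2]
width: 0.0876
```

```bash
python3 go.py .584,-.0395,.18,-185.2
python3 - <<'E'
from h import *
from station import cams
for n in("top","scene"):
    f=cams.grab_frame(n);np.savez(f"i_{n}.npz",**f)
    cv2.imwrite(f"pics/i_{n}z.png",zoom(f,*((130,170,90,110) if n=="top" else (385,130,90,105)),6,10))
    if n=="scene":cv2.imwrite("pics/i_scene.png",f["pixels"][:,:,::-1])
E
```

```text
12.9 [ 0.5741 -0.0618  0.2183] [-157.66    0.46] F [ 0.  -0.5 -0.2] w 0.0876
[0.12, -0.054, 0.053, 0.861, -0.001, 0.015]
[0.12, -0.051, 0.056, 0.861, -0.001, 0.015]
[0.12, -0.048, 0.059, 0.861, -0.001, 0.015]
[0.12, -0.044, 0.062, 0.861, -0.001, 0.015]
[0.12, -0.041, 0.064, 0.861, -0.001, 0.015]
[0.12, -0.037, 0.067, 0.861, -0.001, 0.015]
[0.12, -0.033, 0.069, 0.861, -0.001, 0.015]
[0.12, -0.029, 0.071, 0.861, -0.001, 0.015]
--
```

View pics/i_topz.png

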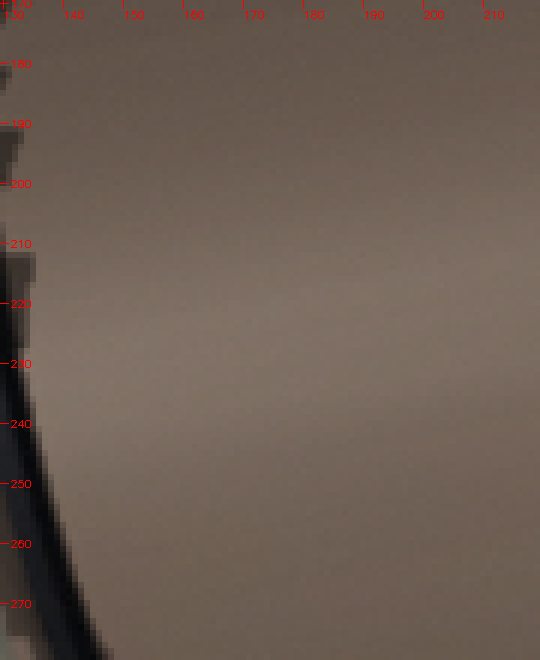

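View pics/i_scenez.png

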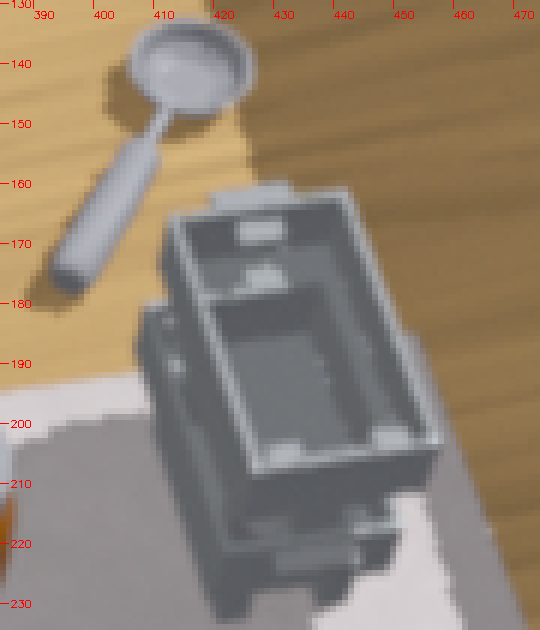

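View pics/i_scene.png

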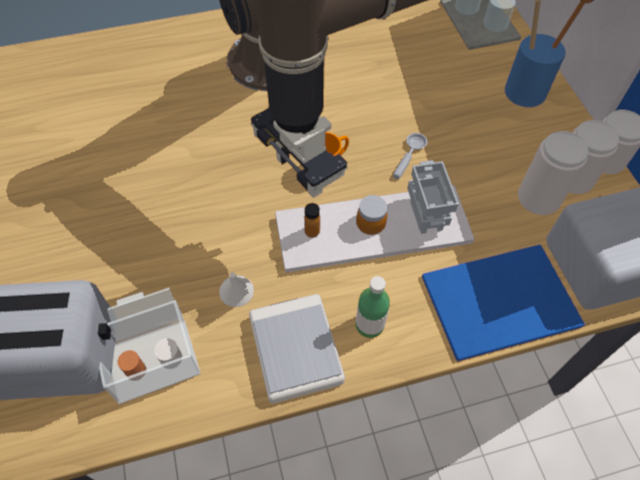

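The upper bin stands level, with all four rim corners matching z 0.139. The lips are opposite: upper at (425,163), lower at (437,224). Now for the slim jar.

Request:
carry_out:
  deltas:
    - [0.1,-0.05,0.05,0.9,0,0.02]
    - [0.1,-0.05,0.06,0.9,0,0.02]
    - [0.1,-0.05,0.06,0.9,0,0.02]
    - [0.1,-0.04,0.06,0.9,0,0.02]
    - [0.1,-0.04,0.06,0.9,0,0.02]

```text
t: 13.5
eef_pos: [0.5791, -0.0499, 0.1994]
ee_rot: [-1.867, 1.568, -0.218]
force: [-0.3, -0.1, -0.4]
width: 0.0878
```

Request:
carry_out:
  deltas:
    - [0.1,-0.04,0.07,0.9,0,0.02]
    - [0.1,-0.03,0.07,0.8,0,0.02]
    - [0.1,-0.03,0.07,0.3,0,0]
    - [0,0,0,0,0,0]

```text
t: 13.9
eef_pos: [0.582, -0.0421, 0.1867]
ee_rot: [2.408, 1.57, -2.365]
force: [-1.0, -0.2, -0.0]
width: 0.0874
```

```bash
python3 go.py .5848,-.040,.15,-185.2
```

```text
13.9 [ 0.582  -0.0421  0.1867] [1.7654e+02 7.0000e-02] F [-1.  -0.2 -0. ] w 0.0874
[0.918, -0.067, 0.059, 0.434, -0.013, -0.012]
--
```

Request:
carry_out:
  deltas:
    - [0.5,-0.07,0.06,0.43,0,0]
    - [0.5,0,0,0,0,0]
    - [0.2,0,0,0,0,0]
    - [0,0,0,0,0,0]

```text
t: 14.3
eef_pos: [0.5856, -0.0405, 0.1391]
ee_rot: [-1.932, 1.569, -0.444]
force: [-0.2, 0.0, 0.3]
width: 0.0873
```

```bash
python3 go.py .5848,-.040,.083,-185.2
python3 - <<'E'
from h import *
from station import cams
f=cams.grab_frame("scene");cv2.imwrite("pics/k.png",zoom(f,260,130,120,120,5))
E
```

```text
14.3 [ 0.5856 -0.0405  0.1391] [1.7524e+02 1.2000e-01] F [-0.2  0.   0.3] w 0.0873
[0.701, 0.012, 0.006, 0.055, -0.005, 0.014]
[0.701, 0.012, 0.006, 0.055, -0.005, 0.014]
--
```

View pics/k.png

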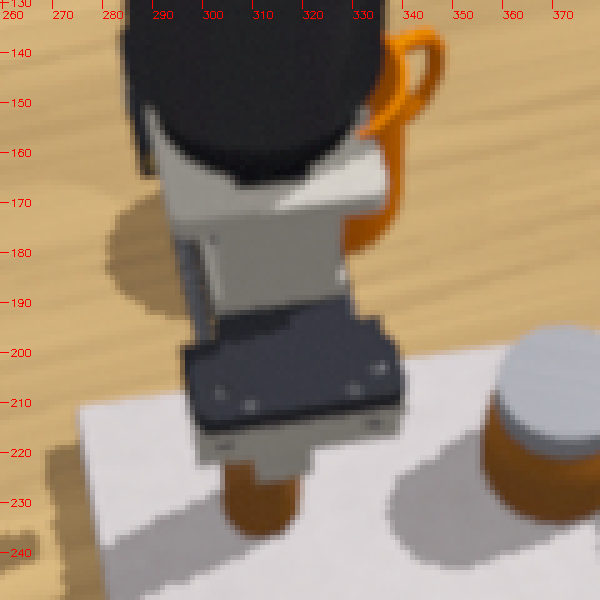

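Run:
```python
from h import *
s=dict(np.load("d_scene.npz"))
for p in((.6294,-.0442,.139),(.6294,-.0442,.15),(.584,-.040,.025),(.6,-.04,.05)):print(p,proj(s,p))
```

```text
(0.6294, -0.0442, 0.139) [315.31481032 220.03103616]
(0.6294, -0.0442, 0.15) [315.31608483 217.01163613]
(0.584, -0.04, 0.025) [311.7163484  231.16699528]
(0.6, -0.04, 0.05) [313.59295447 231.09759641]
```

The projections agree: the finger tip is at u≈315 and the jar base at u≈311.5. I'll descend on the jar and grip it.

Request:
carry_out:
  deltas:
    - [0.4,0.02,0.01,0.05,0,0]
    - [0.4,0,0,0,0,0]
    - [0.4,0,0,0,0,0]
    - [0.1,0,0,0,0,0]
    - [0,0,0,0,0,0]

```text
t: 14.85
eef_pos: [0.5892, -0.0401, 0.0924]
ee_rot: [-1.511, 1.56, -0.023]
force: [-0.0, -0.2, 0.4]
width: 0.0879
```

```bash
python3 go.py .5848,-.040,.083,-185.2
```

```text
14.85 [ 0.5892 -0.0401  0.0924] [175.28   0.65] F [-0.  -0.2  0.4] w 0.0879
[0.234, 0.111, -0.007, 0.119, 0.01, 0.161]
--
```

Request:
carry_out:
  deltas:
    - [0.2,0.11,0,0.12,0,0.16]
    - [0.05,0,0,0,0,0]
    - [0,0,0,0,0,0]
    - [0,0,0,0,0,0]

```text
t: 15.25
eef_pos: [0.5862, -0.0395, 0.0845]
ee_rot: [-1.073, 1.567, 0.407]
force: [0.3, -0.5, 0.3]
width: 0.0876
```

```bash
python3 go.py .5848,-.040,.083,-185.2
```

```text
15.25 [ 0.5862 -0.0395  0.0845] [174.8    0.19] F [ 0.3 -0.5  0.3] w 0.0876
[0.038, 0.033, -0.017, 0.0, 0.023, 0.043]
--
```

Request:
carry_out:
  deltas:
    - [0.03,0.03,-0.01,0,0.02,0.04]
    - [0,0,0,0,0,0]
    - [0,0,0,0,0,0]
    - [0,0,0,0,0,0]
    - [0,0,0,0,0,0]
  hand: 1
  newtons: 14

```text
t: 15.75
eef_pos: [0.5852, -0.0397, 0.084]
ee_rot: [-1.26, 1.57, 0.22]
force: [-0.3, 0.5, 0.4]
width: 0.0531
```

Request:
carry_out:
  deltas:
    - [0,0,0,0,0,0]
    - [0,0,0,0,0,0]
    - [0,0,0,0,0,0]
    - [0,0,0,0,0,0]

```text
t: 16.15
eef_pos: [0.5853, -0.0397, 0.084]
ee_rot: [-1.261, 1.57, 0.219]
force: [-0.7, -0.4, -0.1]
width: 0.0335
```

```bash
python3 go.py .5848,-.040,.083,-185.2
```

```text
16.15 [ 0.5853 -0.0397  0.084 ] [1.7482e+02 6.0000e-02] F [-0.7 -0.4 -0.1] w 0.0335
[0.024, 0.011, -0.009, 0.004, 0.005, 0.015]
--
```

Request:
carry_out:
  deltas:
    - [0,0,0,0,0,0]
    - [0,0,0,0,0,0]

```text
t: 16.35
eef_pos: [0.5852, -0.0397, 0.084]
ee_rot: [-1.247, 1.57, 0.233]
force: [0.2, 1.0, 0.2]
width: 0.0334
```

Run:
```python
from h import *
from station import cams
f=cams.grab_frame("scene");cv2.imwrite("pics/l.png",zoom(f,260,150,120,120,5))
```

```text
(no output)
```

View pics/l.png

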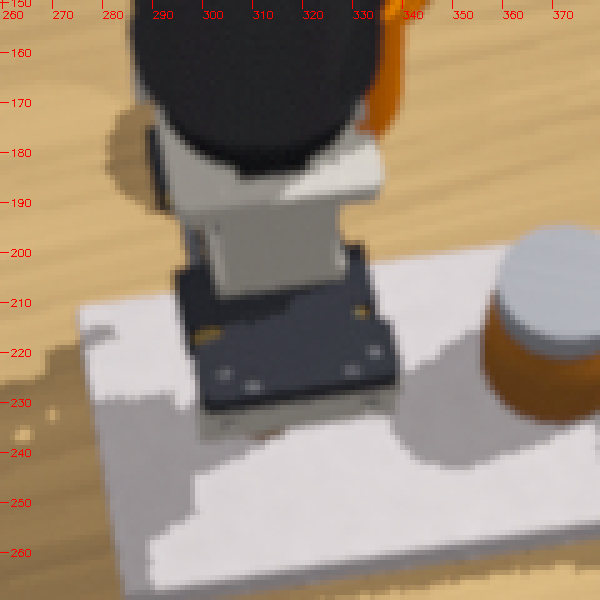

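The gripper stopped stably at 33.4 mm on the jar's lid. I'll lift gently.

Request:
carry_out:
  deltas:
    - [-0.2,0,0,0,0,0]
    - [-0.4,0,0,0,0,0]
    - [-0.6,0,0,0,0,0]
    - [-0.6,0,0,0,0,0]
    - [0,0,0,0,0,0]

```text
t: 16.9
eef_pos: [0.5838, -0.04, 0.1586]
ee_rot: [1.837, 1.568, -2.966]
force: [0.6, 0.4, -1.1]
width: 0.0328
```

```bash
python3 go.py .6075,.2192,.225,-185.2
python3 - <<'E'
from h import *
from station import cams
f=cams.grab_frame("scene");cv2.imwrite("pics/n.png",zoom(f,260,120,120,120,5))
E
```

```text
16.9 [ 0.5838 -0.04    0.1586] [1.748e+02 1.700e-01] F [ 0.6  0.4 -1.1] w 0.0328
[-0.238, 0.0, 0.929, 0.0, -0.002, -0.006]
[-0.238, 0.0, 0.929, 0.0, -0.002, -0.006]
[-0.238, 0.0, 0.93, 0.0, -0.002, -0.006]
[-0.238, 0.0, 0.93, 0.0, -0.002, -0.006]
[-0.237, 0.0, 0.93, 0.0, -0.002, -0.006]
[-0.237, 0.0, 0.93, 0.0, -0.002, -0.006]
[-0.237, 0.0, 0.93, 0.0, -0.002, -0.006]
--
```

View pics/n.png

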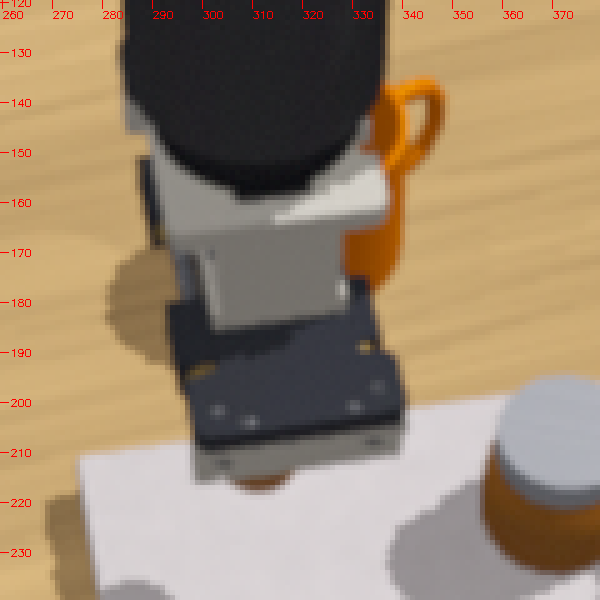

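The jar is lifted, with its base visible under the fingers at (310,216). I'll raise it further and carry it over.

Request:
carry_out:
  deltas:
    - [-0.6,0,0.2,0,0,0]
    - [-0.6,0,0.5,0,0,0]
    - [-0.5,0,0.8,0,0,0]
    - [-0.1,0,0.9,0,0,0]
    - [-0.05,0,0.9,0,0,0]

```text
t: 17.45
eef_pos: [0.5918, 0.0911, 0.2285]
ee_rot: [1.715, 1.556, -3.097]
force: [-0.2, 0.1, -1.9]
width: 0.0331
```

Request:
carry_out:
  deltas:
    - [0,0,0.8,0,0,0]
    - [0,0,0.8,0,0,0]
    - [0,0,0.6,0,0,0]
    - [0,0,0.3,0,0,0]
    - [0,0,0,0,0,0]

```text
t: 17.95
eef_pos: [0.5992, 0.1982, 0.2232]
ee_rot: [1.788, 1.549, -3.021]
force: [-0.7, -0.1, -1.9]
width: 0.0336
```

```bash
python3 go.py .6075,.2192,.22,-185.2
```

```text
17.95 [0.5992 0.1982 0.2232] [174.49   1.24] F [-0.7 -0.1 -1.9] w 0.0336
[0.073, -0.158, 0.543, -0.078, -0.066, -0.303]
--
```

Request:
carry_out:
  deltas:
    - [0.03,-0.08,0.27,-0.04,-0.03,-0.15]
    - [0.03,-0.08,0.27,-0.04,-0.03,-0.15]
    - [0,0,0,0,0,0]
    - [0,0,0,0,0,0]

```text
t: 18.35
eef_pos: [0.6076, 0.2185, 0.2188]
ee_rot: [2.765, 1.569, -2.039]
force: [0.8, -1.4, -0.5]
width: 0.0333
```

```bash
python3 go.py .6075,.2192,.21,-185.2
```

```text
18.35 [0.6076 0.2185 0.2188] [1.7474e+02 1.1000e-01] F [ 0.8 -1.4 -0.5] w 0.0333
[0.219, 0.004, 0.017, -0.015, -0.025, -0.01]
--
```

Run:
```python
from h import *
from station import cams
for n in("top","scene"):
    f=cams.grab_frame(n)
    cv2.imwrite(f"pics/o_{n}.png",zoom(f,*((110,150,130,130) if n=="top" else (370,110,120,125)),5,10))
p=(.6076,.2185,.16)
for m in((0,.018),(0,-.018),(.018,0)): print(proj(f,np.add(p,(*m,0))))
```

```text
[444.01554451 175.85453438]
[427.62785037 179.5378038 ]
[439.08056121 184.50668182]
```

View pics/o_scene.png

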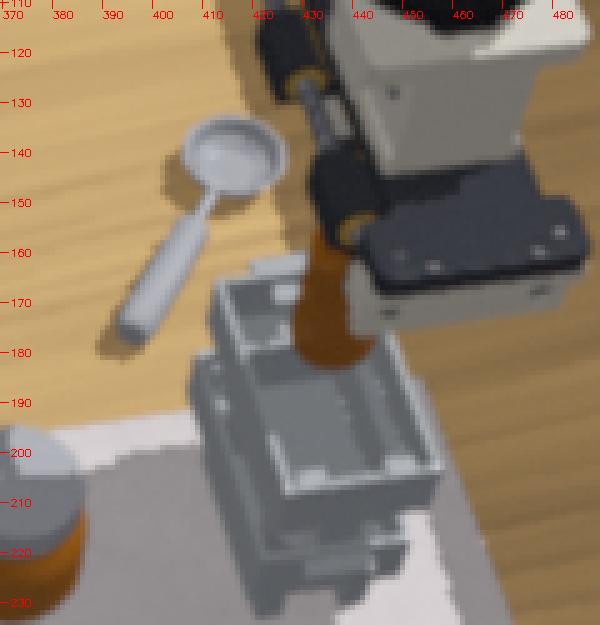

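The jar is upright and centred over the bin: base at u 428–445, v 183, against a prediction of 427.6–444 and 184.5. I'll descend.

Request:
carry_out:
  deltas:
    - [0.3,0,0.015,0,-0.02,0]
    - [0.4,0,0,0,0,0]
    - [0.4,0,0,0,0,0]
    - [0.2,0,0,0,0,0]
    - [0,0,0,0,0,0]

```text
t: 18.95
eef_pos: [0.6075, 0.2173, 0.1638]
ee_rot: [0.248, 1.57, 1.725]
force: [-0.5, 0.2, -1.1]
width: 0.033
```

```bash
python3 go.py .608,.2192,.141,-185.2
```

```text
18.95 [0.6075 0.2173 0.1638] [1.7459e+02 6.0000e-02] F [-0.5  0.2 -1.1] w 0.033
[0.569, -0.008, 0.049, -0.052, 0.015, -0.004]
--
```

Request:
carry_out:
  deltas:
    - [0.2,0,0.05,-0.05,0,0]
    - [0.2,0,0,0,0,0]
    - [0,0,0,0,0,0]
    - [0,0,0,0,0,0]

```text
t: 19.35
eef_pos: [0.6084, 0.2195, 0.1474]
ee_rot: [-0.556, 1.569, 0.924]
force: [-1.1, 0.3, -1.7]
width: 0.0334
```

```bash
python3 go.py .608,.2192,.141,-185.2
```

```text
19.35 [0.6084 0.2195 0.1474] [1.7481e+02 1.2000e-01] F [-1.1  0.3 -1.7] w 0.0334
[0.16, 0.009, -0.01, 0.003, 0.025, 0.016]
--
```

Request:
carry_out:
  deltas:
    - [0.08,0.01,0,0,0.02,0.02]
    - [0.04,0,0,0,0,0]
    - [0,0,0,0,0,0]

```text
t: 19.65
eef_pos: [0.6084, 0.2199, 0.1431]
ee_rot: [-0.589, 1.569, 0.891]
force: [-0.8, 0.6, -1.6]
width: 0.0332
```

Request:
carry_out:
  deltas:
    - [0.04,0,0,0,0,0]
    - [0,0,0,0,0,0]

```text
t: 19.85
eef_pos: [0.6085, 0.22, 0.1416]
ee_rot: [-0.663, 1.569, 0.817]
force: [-0.5, -0.1, -1.7]
width: 0.033
```

Request:
carry_out:
  deltas:
    - [0.03,0,0,0,0,0]
    - [0,0,0,0,0,0]
    - [0,0,0,0,0,0]

```text
t: 20.15
eef_pos: [0.6089, 0.2202, 0.1411]
ee_rot: [-0.821, 1.568, 0.659]
force: [-0.9, -0.2, -1.1]
width: 0.0331
```

Request:
carry_out:
  deltas:
    - [0.05,0,0.01,0,0,0]
    - [0,0,0,0,0,0]
    - [0,0,0,0,0,0]

```text
t: 20.45
eef_pos: [0.6098, 0.2208, 0.1413]
ee_rot: [-1.03, 1.565, 0.452]
force: [-0.3, -0.5, -1.3]
width: 0.0329
```

Request:
carry_out:
  deltas:
    - [0.05,0,0,0,0,0]
    - [0,0,0,0,0,0]

```text
t: 20.65
eef_pos: [0.6105, 0.2211, 0.141]
ee_rot: [-1.086, 1.563, 0.396]
force: [-0.7, 0.2, -1.8]
width: 0.0331
```

```bash
python3 go.py .608,.2192,.141,-185.2;python3 - <<'E'
from h import *
from station import cams,arm
print([arm.get_state()["force"].round(1) for _ in range(2)])
for n in("top","scene"):
    f=cams.grab_frame(n)
    cv2.imwrite(f"pics/p_{n}.png",zoom(f,*((110,150,130,130) if n=="top" else (370,110,120,125)),5,10))
E
```

```text
20.65 [0.6105 0.2211 0.141 ] [174.92   0.44] F [-0.7  0.2 -1.8] w 0.0331
[-0.002, 0.059, -0.054, 0.029, 0.052, 0.098]
--
[array([-0.7,  0.2, -1.8]), array([-0.7,  0.2, -1.8])]
```

View pics/p_scene.png

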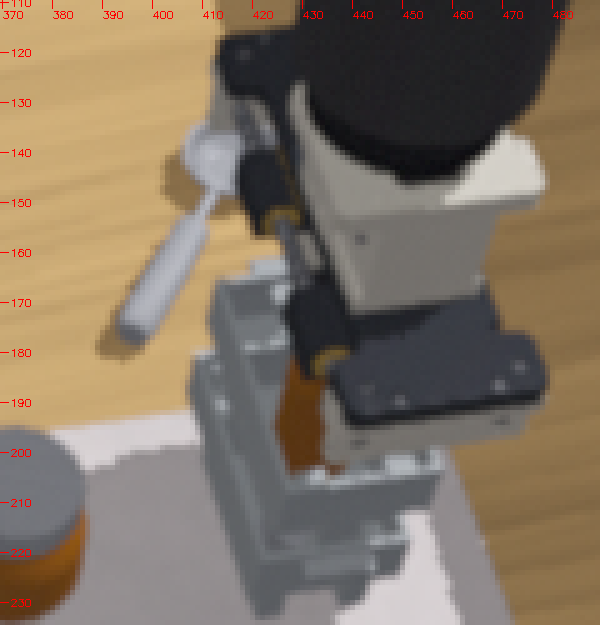

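The height stalls at the predicted 0.141, so the jar is on the floor. I'll take out the slight lean and release.

Request:
carry_out:
  deltas:
    - [-0.02,0.05,-0.04,0.03,0.05,0.1]
    - [0,0,0,0,0,0]

```text
t: 20.95
eef_pos: [0.6081, 0.2195, 0.1409]
ee_rot: [1.922, 1.569, -2.882]
force: [-0.4, 0.4, 3.2]
width: 0.0331
```

```bash
python3 go.py .608,.2195,.141,-185.2
```

```text
20.95 [0.6081 0.2195 0.1409] [1.7477e+02 9.0000e-02] F [-0.4  0.4  3.2] w 0.0331
[-0.003, 0.001, 0.0, -0.007, -0.008, -0.022]
--
```

Upward force is now 3.2 N, so contact is confirmed and the tilt is 0.1°. I'll release slowly.

Request:
carry_out:
  deltas:
    - [0,0,0,0,0,0]
    - [0,0,0,0,0,0]
    - [0,0,0,0,0,0]
  hand: 0.5

```text
t: 21.25
eef_pos: [0.6081, 0.2194, 0.1404]
ee_rot: [2.01, 1.569, -2.794]
force: [0.2, -0.1, 0.5]
width: 0.0436
```

Request:
carry_out:
  deltas:
    - [0,0,0,0,0,0]
    - [0,0,0,0,0,0]

```text
t: 21.45
eef_pos: [0.6081, 0.2194, 0.1403]
ee_rot: [2.045, 1.569, -2.759]
force: [0.1, 0.1, 0.5]
width: 0.0436
```

```bash
python3 go.py .608,.2195,.25,-185.2
```

```text
21.45 [0.6081 0.2194 0.1403] [1.7476e+02 1.3000e-01] F [0.1 0.1 0.5] w 0.0436
[-0.914, 0.003, 0.0, -0.003, -0.005, -0.009]
[-0.914, 0.002, 0.001, -0.003, -0.005, -0.009]
[-0.914, 0.002, 0.001, -0.003, -0.005, -0.009]
--
```

Request:
carry_out:
  deltas:
    - [0,0,0,0,0,0]
    - [0,0,0,0,0,0]
    - [-0.2,0,0,0,0,0]
    - [-0.5,0,0,0,0,0]
    - [-0.8,0,0,0,0,0]
  hand: 0.38

```text
t: 21.95
eef_pos: [0.6058, 0.2182, 0.1978]
ee_rot: [2.156, 1.56, -2.648]
force: [0.9, -0.2, 0.6]
width: 0.0545
```

Request:
carry_out:
  deltas:
    - [-0.8,0,0,0,0,0]
    - [-0.6,0,-0.7,0,0,0]
    - [-0.2,0,-1,0,0,0]
    - [0,0,-1,0,0,0]
    - [0,0,-1,0,0,0]

```text
t: 22.45
eef_pos: [0.5955, 0.072, 0.2737]
ee_rot: [-2.535, 1.569, -1.048]
force: [0.9, -0.3, -0.1]
width: 0.0546
```

Request:
carry_out:
  deltas:
    - [0,0,-1,0,0,0]
    - [0,0,-1,0,0,0]
    - [0,0,-0.6,0,0,0]
    - [0,0,-0.2,0,0,0]
    - [0,0,0,0,0,0]

```text
t: 22.95
eef_pos: [0.5846, -0.0483, 0.2792]
ee_rot: [-1.635, 1.564, -0.152]
force: [-0.1, 0.4, 1.3]
width: 0.0544
```

```bash
python3 go.py .608,.0,.25,-185.2
python3 - <<'E'
from h import *
from station import cams,arm
for n in("top","scene"):
    f=cams.grab_frame(n)
    cv2.imwrite(f"pics/q_{n}f.png",f["pixels"][:,:,::-1])
    cv2.imwrite(f"pics/q_{n}.png",zoom(f,*((110,150,130,130) if n=="top" else (370,110,120,125)),5,10))
E
```

```text
22.95 [ 0.5846 -0.0483  0.2792] [174.94   0.4 ] F [-0.1  0.4  1.3] w 0.0544
[0.366, -0.236, 0.627, 0.018, -0.003, 0.05]
[0.365, -0.236, 0.627, 0.018, -0.003, 0.05]
--
```

View pics/q_scene.png

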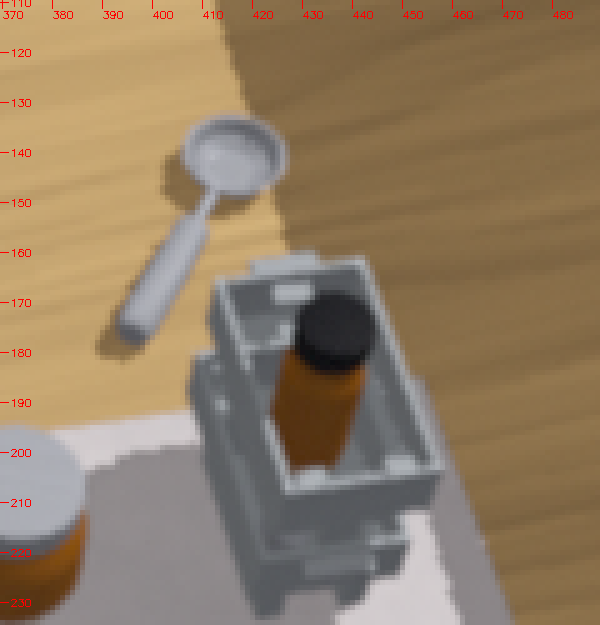

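View pics/q_scenef.png

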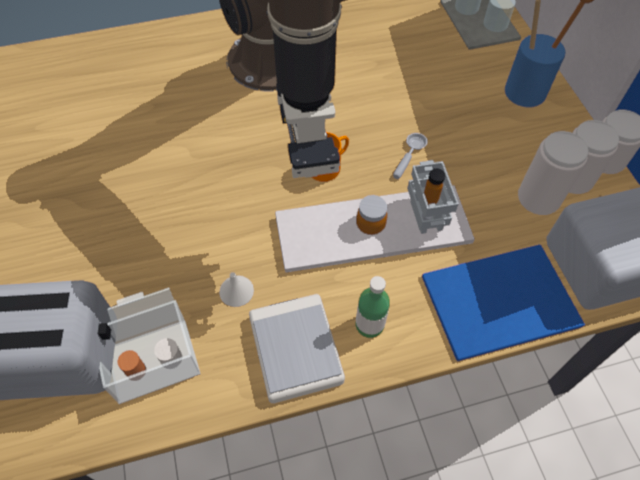

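View pics/q_topf.png

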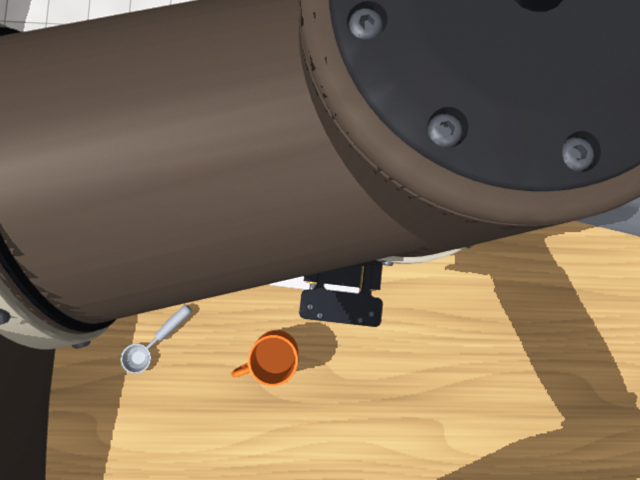

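The jar stands in the bin with its lid at (434.5,175), but the axis looks slanted in the image. I'll check that against the projected vertical.

Run:
```python
from h import *
s=dict(np.load("d_scene.npz"))
a=np.linspace(0,2*np.pi,60)
for z in(.172,.15,.13,.10,.082):
    P=np.array([proj(s,(.6075+.018*np.cos(k),.2192+.018*np.sin(k),z)) for k in a]);print(z,proj(s,(.6075,.2192,z)).round(1),"u",P[:,0].min().round(1),P[:,0].max().round(1),"v",P[:,1].min().round(1),P[:,1].max().round(1))
```

```text
0.172 [437.1 174. ] u 428.3 446.0 v 167.0 181.1
0.15 [435.3 180.5] u 426.6 444.1 v 173.6 187.5
0.13 [433.7 186.2] u 425.1 442.3 v 179.4 193.2
0.1 [431.4 194.5] u 422.9 439.8 v 187.7 201.4
0.082 [430.  199.4] u 421.7 438.4 v 192.6 206.2
```

The projected upright jar matches the picture: lid u 428.7–445 against 428.3–446, and v from 167.5 against 167. The bin rim has not moved. Handing in.

```bash
python3 -c "
from station import arm
print(arm.get_state()['t']);print(arm.job_done())"
```

```text
23.05
the job is handed in; nothing more can be done
None
```

The empty bin is stacked on the loaded one with the pull lips at opposite ends. The slim amber jar stands upright on its floor. I handed the job in at about 23 s, with the gripper clear of everything.

- **Bin:** After release, its rim corners matched the projection for a bin standing on the lugs (rim at z = 0.139 m) to about 1 px at both ends. It is therefore level and not nested. It sits about 2 mm off the lower bin's centre in x, within the 4 mm play.
- **Jar:** The descent stopped at the predicted height with about 3 N upward, so it was set down rather than dropped. After release, the lid and sides matched an upright jar on the bin floor to about 1 px.
- **Everything else:** The squat jar, mug, spoon, funnel and oil bottle look unmoved in the last scene picture, and the lower bin is still on the ledge. I last saw its tin just before stacking. It is now hidden under the upper bin.

**Checks that disagreed or could not be done:**
- The two cameras differed by 1–4 mm in positions. I averaged them or compared them with the tool pose.
- The jar's grip closed to about 33 mm rather than 36 mm, which I took to be a slightly narrower lid.
- The force reading did not clearly show contact when the bin was set down. I relied on the height stalling and on the pictures.
- The top camera could not see the stack at the end because the arm blocked it. The final check rests on the scene camera alone.

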